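# Free the fork sleeve, tip out the walnuts, stand it up

### The arm

A 6-joint arm with a two-finger parallel gripper is mounted at the origin on the work surface. World frame = base frame: x ahead of the robot, y to its left, z up, the work surface at z = 0. Lengths are in m, angles in rad, forces in N, time in s.
With the tool pointing down it reaches from about 0.375 to 0.9 m from the base axis. Payload 3.1 kg.
Tool frame: the origin (TCP) lies at the very end of the fingers, on their centre line; the grasp point (between the pads) lies 19 mm behind it; z points along the fingers, y is the line along which they close (so a half turn about z gives the same grasp; the last joint's range is limited). The gripper opens to 87 mm and grips with 3 to 60 N. Pads are 19 mm wide; open, the fingers measure 117 mm over their backs; the gripper's body (75 mm by 190 mm) begins 51 mm behind the grasp point.
Start: joints at [-1.444, 0.527, 1.433, -0, 1.181, -0.178], TCP at [0.188, -0.596, 0.223] pointing down, gripper open.
Joint ranges: [-3.08, 3.08], [-0.75, 2.2], [0.22, 2.44], [-1.43, 4.57], [0, 2.65], [-2.85, 2.85]. Speed limits (rad/s): [2.79, 2.79, 3.14, 3.14, 3.14, 3.14].

### API

Orientations are given as [roll, pitch, yaw] about the fixed x, y, z axes, in that order (R = Rz(yaw) Ry(pitch) Rx(roll)).
In Python, from workcell import arm, cams gives the robot as it stands. The module is installed in compiled form; this text tells all that it offers.
- The arm moves only by the tool jog_arm, never from a script. Its arguments are lists of equal length, an entry for each row: "travel": the shift along the tool's x, y, z normalised to -1 to 1, where 1 is 0.25 m, a list of three; "rotation": the turn, a rotation vector about the tool's x, y, z normalised to -1 to 1, where 1 is 30 degrees, a list of three; "jaw": the opening, from -1 (shut) to 1 (fully open). A call has 1 to 8 rows; each row shifts and turns the commanded pose from where the row before left it, along the tool's axes as they then stand; what a row does not reach is not made up. A row lasts 1/12 s, in which the tool goes at most 41.7 mm and 7.16 degrees, less where a joint would pass 70% of its speed; a pose out of reach is approached as far as the arm can. A call with a number of a shift or a turn outside -1 to 1 is refused whole. A call with a gripper value outside its range is refused whole. The fingers move at their own pace and stop on an object; the grip force is fixed at half the most. Time passes only in rows, so rows that do not move let the fingers close. It gives the time, the measured TCP pose, the force, the opening and the grip force at its end, in the units of the state.
- arm.observe(): the state, without advancing time (a new reading comes with each control period).
- cams.grab_frame(name): name is "side" or "top" or "wrist"; returns a dict with "frame" (420x560x3 uint8, red, green, blue), "mtx" (3x3 intrinsics, pixels), "R" (3x3) and "t" (3): a world point X has camera coordinates R X + t; the wrist camera has in their place "tool_from_camera" (4x4, takes a point from camera to tool coordinates, whose origin is the TCP and whose axes are the flange's). Camera axes: x right, y down, z forward; pixel columns grow to the right and rows downward; lengths in m; the calibration is good to about 2 mm. A picture is of the moment at which its call begins: read the wrist's pose just before it. There is no depth.
- arm.close_job(): hands the job in; it is judged then, once.
The state is a dict: "t": time; "joints": joint angles; "dq": joint speeds; "tau": joint torques, N m; "position": TCP position; "eef_rot": TCP orientation; "force": force on the tool from outside, world axes, zero at the start; "torque": the same for the moment, N m; "finger_gap": finger opening in m; "grasp_force": force on a finger pad.
Only numpy, scipy, OpenCV 4.12 (cv2) and the standard library are available. Lean on these libraries where they do the work, as an engineer would, in place of code of your own. Each camera call takes 0.05 s, during which the arm holds its last target. There are 200 camera calls.

### The job

Slide the panel of the ash rack fully open, lift out the green fork sleeve and tip all three walnuts out of it into the white saucer. Then gently lay the empty sleeve on its side on the round cork mat, let go of it, take it again another way and stand it gently upright, mouth up, fully on the mat. Leave the panel open and do not disturb the pot, the stand, the burner regulator or the fork board.

Things in the scene. Friction and masses are not known exactly. Their poses are not given: they have to be found in the camera images.
- bed (a point): Top face of the fixed ash rack's board (30 mm above the table), under the sleeve's middle. Its level x axis is the way the panel opens and the mouth faces at first. The board runs from 95 mm behind to 180 mm ahead, 130 mm wide. Behind the sleeve's base is a fixed end stop 60 mm tall, 110 mm wide, face at x = -66 mm. Nothing stands along the sleeve's long sides.
- panel (a joint): Sliding panel (jaw) of the rack: 0 = closed against the sleeve's mouth, 0.07 m = fully open, along bed's +x. 3 N of friction; stays where left; starts at 0 to 6 mm. Upright ash board 20 mm thick, 110 mm wide, top 76 mm above the rack's board; a lip at its top (80 mm wide, 64 to 76 mm above the board) reaches 16 mm back over the sleeve's end.
- panel_grip (a point): Middle of the dark wooden grip block on top of the sliding panel: 20 mm along the slide, 50 mm across it, reaching from 24 mm below this point (the panel's top) to 18 mm above it. Same axes as bed; moves with the panel.
- sleeve: Green hard-silicone fork sleeve, a stiff square tube: 56 x 56 mm outside, 130 mm long, walls 5 mm, closed base 6 mm, about 0.2 kg. Origin on its long axis at half length; x axis points out of the mouth. Starts lying level in the rack, three walnuts loose inside: they stay put while it is level and tumble out once the mouth is tipped 40 to 50 degrees below level.
- sleeve_mouth (a point): Centre of the sleeve's open mouth, 65 mm from its origin.
- sleeve_base (a point): Centre of the outer face of the sleeve's closed base, 65 mm from its origin.
- walnut0: Lumpy brown walnut about 34 mm across, 14 g; origin at its middle, some 12 mm above what it rests on. The one nearest the sleeve's base.
- walnut1: Second, identical walnut, in the middle of the sleeve.
- walnut2: Third, identical walnut, nearest the mouth.
- saucer: White porcelain saucer, a shallow round bowl 176 mm across the rim and 34 mm high, 0.45 kg, loose on the table. Origin at the centre of its underside.
- mat: Round cork mat 180 mm across and 5 mm thick, fixed on the table. Origin at the centre of its underside. Mat and saucer may be either way round on the table.
- pot: Bystander: red ceramic fondue pot, 150 mm across, 75 mm high, with a stub handle 75 mm long; stands on the stand. Origin under its centre.
- stand: Bystander: black cast-iron stand, 75 mm high, about 165 mm across the feet, fixed. Origin on the table under its centre.
- regulator (a joint): Bystander: black turning knob of the burner regulator on its fixed base, angle in rad (0 at the start).
- regulator_grip (a point): Bystander: middle of the regulator knob (knob 44 mm across).
- fork_board: Bystander: ash board 90 x 260 mm, 20 mm high with the six fondue forks on it. Origin under its centre; its long side is its y axis.
Mind the look-alikes: they are no part of the job. Of the things that look like the mat, the middle-sized one is meant.

How it is judged:
By the outcome, as a careful person would: the job done as asked, in the order asked, and still so for the second after the job is handed in, with the robot touching nothing.
It also fails if it takes over 72 s, if anything falls off the work surface, if the arm or the gripper's body presses on something with over 40 N, if the wrist force passes 120 N, or if a joint passes its speed limit or range.

## Working session

There is one attempt and no reset: what is moved stays moved. The work goes in short steps, Python scripts to look and compute and a tool call to move; the robot and the scene stay as the last step left them, time stands still between calls to the robot, and variables do not carry over. Pictures are saved under pics/ and viewed, at most 10 in all, crops included, and the job is handed in when it is done.

Besides the shell and the picture viewer there is one more tool, called after "Request:" as name(argument=value, ...), one argument or row to a line, values as JSON. jog_arm: Moves the arm, as the interface text tells. Its arguments: {"type":"object","properties":{"travel":{"type":"array"},"rotation":{"type":"array"},"jaw":{"type":"array"}},"required":["travel","rotation","jaw"]}

```bash
mkdir -p pics; cat > h.py <<'E'
import numpy as np, cv2, json
from workcell import arm, cams
from scipy.spatial.transform import Rotation as Ro
def grab(n,save=None):
    s=arm.observe(); f=cams.grab_frame(n)
    if save: cv2.imwrite(f'pics/{save}.png',f['frame'][:,:,::-1])
    K=np.array(f['mtx'])
    if n=='wrist':
        T=np.eye(4);T[:3,:3]=Ro.from_euler('xyz',s['eef_rot']).as_matrix();T[:3,3]=s['position']
        M=np.linalg.inv(T@np.array(f['tool_from_camera']));R,t=M[:3,:3],M[:3,3]
    else: R,t=np.array(f['R']),np.array(f['t'])
    return f['frame'],K,R,t
def ray(uv,K,R,t,z):
    uv=np.atleast_2d(uv).astype(float); d=np.c_[uv,np.ones(len(uv))]@np.linalg.inv(K).T@R
    c=-R.T@t; return c+d*((z-c[2])/d[:,2])[:,None]
def proj(X,K,R,t):
    p=(np.atleast_2d(X)@R.T+t)@K.T; return p[:,:2]/p[:,2:]
E
python3 - <<'E'
from h import *
a=grab('side','s0');b=grab('top','t0')
print(arm.observe())
for f in(a,b): print(f[1],-f[2].T@f[3])
E
```

```text
{'t': 0.1, 'joints': array([-1.44448891e+00,  5.28343360e-01,  1.43378654e+00, -5.20598967e-06,
        1.18140046e+00, -1.78477676e-01]), 'dq': array([ 0.0001191 , -0.00045669, -0.00252827,  0.00079936,  0.00089511,
        0.00070694]), 'tau': array([-3.01723603e-04, -4.40986204e+01, -1.77151501e+01,  6.34806650e-02,
        5.33871527e-02, -3.87777482e-05]), 'position': array([ 0.18750996, -0.59551158,  0.22168389]), 'eef_rot': array([-3.13968487e+00, -3.39269163e-04,  3.04786754e-01]), 'force': array([-1.18746784,  0.83149   , -1.2271309 ]), 'torque': array([ 0.01241441, -0.03859141,  0.00298274]), 'grasp_force': 0.0, 'finger_gap': 0.08683657495265666}
[[397.38922373   0.         277.73082903]
 [  0.         397.38922373 207.97437525]
 [  0.           0.           1.        ]] [0.1655696  0.93927723 0.6711372 ]
[[489.56063705   0.         279.39399394]
 [  0.         489.56063705 209.31129616]
 [  0.           0.           1.        ]] [ 0.39910212 -0.00595931  1.34793124]
```

View pics/t0.png

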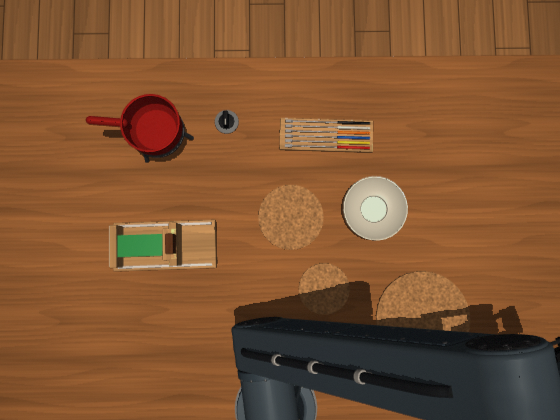

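View pics/s0.png

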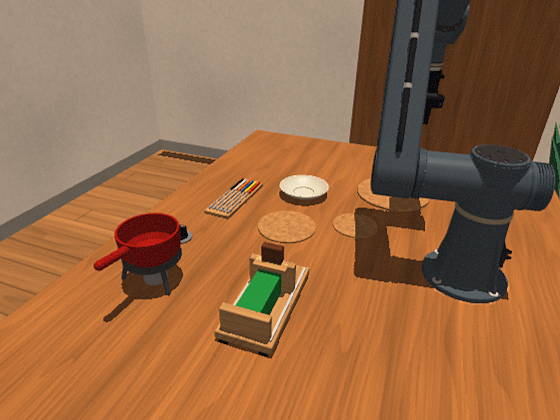

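Top view: three cork discs at (291,217) Ø65 px, (325,287) Ø50 px and (423,315) Ø93 px. The middle-sized one, (291,217), is the mat. The only white bowl, at (375,208), is the saucer. The rack is at (162,245) with its panel and dark grip at (170,243), opening to the right. The pot is at (150,124), the regulator at (227,121) and the forks at (326,135).

```bash
python3 - <<'E'
from h import *
f,K,R,t=grab('top'); P=(K,R,t)
print('base px',proj([0,0,0],*P))
hsv=cv2.cvtColor(f,cv2.COLOR_RGB2HSV)
def big(m,box):
    u0,v0,u1,v1=box; mm=np.zeros_like(m);mm[v0:v1,u0:u1]=m[v0:v1,u0:u1]
    c=max(cv2.findContours(mm,cv2.RETR_EXTERNAL,cv2.CHAIN_APPROX_NONE)[0],key=cv2.contourArea);return c[:,0,:]
# green
g=big(cv2.inRange(hsv,(50,80,40),(85,255,255)),(90,200,240,290))
r=cv2.minAreaRect(g);print('green',r); print(ray(cv2.boxPoints(r),*P,0.086).round(4))
# saucer
s=big(cv2.inRange(hsv,(0,0,110),(179,70,255)),(330,160,420,250))
e=cv2.minEnclosingCircle(s);print('saucer',e, ray(e[0],*P,0.034))
# dark grip
d=big(cv2.inRange(hsv,(0,0,0),(179,255,75)),(155,225,195,265))
print('grip',cv2.minAreaRect(d))
# mat: less saturated than table
for p in((291,217),(240,200),(200,240),(150,245)): print(p,hsv[p[1],p[0]],f[p[1],p[0]])
m=cv2.inRange(cv2.medianBlur(hsv,5),(0,0,140),(179,165,255)); 
c=big(m,(250,175,334,257)); e=cv2.minEnclosingCircle(c);print('mat',e,cv2.contourArea(c),ray(e[0],*P,0.005), ray([e[0][0]+e[1],e[0][1]],*P,.005))
# rack side
fs,*Q=grab('side')
cs=np.vstack([np.hstack([cv2.resize(f[210:280,100:230],None,fx=5,fy=5,interpolation=cv2.INTER_CUBIC)])])
cv2.imwrite('pics/crop.png',np.vstack([cs[:,:,::-1][:, :640],cv2.resize(fs[235:355,200:325],(320,300))[:,:,::-1][:,:,:].repeat(2,1)[:250]]))
E
```

```text
base px [[275.24790665 407.81250141]]
green ((139.00137329101562, 245.04539489746094), (21.35383415222168, 44.64617156982422), 88.26429748535156)
[[0.4603 0.4034 0.086 ]
 [0.4625 0.2889 0.086 ]
 [0.4077 0.2866 0.086 ]
 [0.4056 0.4006 0.086 ]]
saucer ((375.1635437011719, 207.49575805664062), 32.371971130371094) [[ 0.52937335 -0.27565604  0.034     ]]
grip ((176.0, 244.5), (39.0, 8.0), 90.0)
(291, 217) [ 14 148 158] [158 110  66]
(240, 200) [ 13 170 150] [150  93  50]
(200, 240) [ 15 140 167] [167 122  75]
(150, 245) [ 66 150 143] [ 59 143  75]
mat ((290.4340515136719, 216.73077392578125), 32.98957824707031) 3313.5 [[ 0.50923448 -0.04727621  0.005     ]] [[ 0.50823794 -0.13813988  0.005     ]]
```

View pics/crop.png

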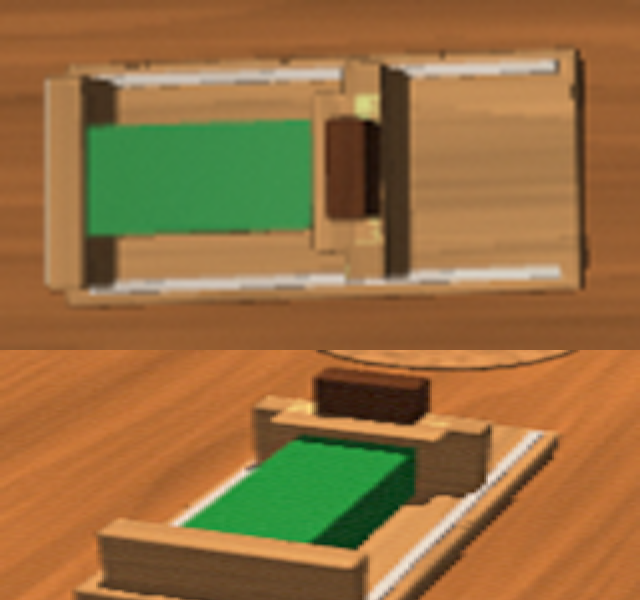

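The close crop confirms the green sleeve, with the lipped panel in front of it and the dark grip block on top. The panel opens toward image right, world −y. I'm moving toward the grip block now, turning first and then travelling.

Request:
jog_arm(
  travel=[
    [0, 0, 0],
    [0, 0, 0],
    [0, 0, 0],
    [0, 0, 0],
    [0, 0, 0],
    [0, 0, 0],
    [0, 0, 0],
    [0, 0, 0],
  ],
  rotation=[
    [0, 0, -0.223],
    [0, 0, -0.223],
    [0, 0, -0.223],
    [0, 0, -0.223],
    [0, 0, -0.223],
    [0, 0, -0.223],
    [0, 0, -0.223],
    [0, 0, -0.223],
  ],
  jaw=[1, 1, 1, 1, 1, 1, 1, 1],
)

```text
t: 0.87
position: [0.1876, -0.5959, 0.2223]
eef_rot: [-3.141, -0.001, 1.245]
force: [0.5, -0.6, -0.6]
finger_gap: 0.0866
grasp_force: 0.0
```

Request:
jog_arm(
  travel=[
    [0, 0, 0],
    [0, 0, 0],
    [0, 0, 0],
    [0.106, 0.076, 0],
    [0.106, 0.076, 0],
    [0.106, 0.076, 0],
    [0.106, 0.076, 0],
    [0.106, 0.076, 0],
  ],
  rotation=[
    [0, 0, -0.223],
    [0, 0, -0.223],
    [0, 0, -0.223],
    [0, 0, 0],
    [0, 0, 0],
    [0, 0, 0],
    [0, 0, 0],
    [0, 0, 0],
  ],
  jaw=[1, 1, 1, 1, 1, 1, 1, 1],
)

```text
t: 1.53
position: [0.2806, -0.4605, 0.2224]
eef_rot: [-3.142, -0.0, 1.589]
force: [0.8, 0.5, 0.9]
finger_gap: 0.0866
grasp_force: 0.0
```

Request:
jog_arm(
  travel=[
    [0.106, 0.076, 0],
    [0.106, 0.076, 0],
    [0.106, 0.076, 0],
    [0.106, 0.076, 0],
    [0.106, 0.076, 0],
    [0.106, 0.076, 0],
    [0.106, 0.076, 0],
    [0.106, 0.076, 0],
  ],
  rotation=[
    [0, 0, 0],
    [0, 0, 0],
    [0, 0, 0],
    [0, 0, 0],
    [0, 0, 0],
    [0, 0, 0],
    [0, 0, 0],
    [0, 0, 0],
  ],
  jaw=[1, 1, 1, 1, 1, 1, 1, 1],
)

```text
t: 2.2
position: [0.4288, -0.2457, 0.2226]
eef_rot: [3.142, -0.0, 1.589]
force: [0.0, -0.2, 0.8]
finger_gap: 0.0866
grasp_force: 0.0
```

Request:
jog_arm(
  travel=[
    [0.129, 0, 0],
    [0.129, 0, 0],
    [0.129, 0, 0],
    [0.129, 0, 0],
    [0.129, 0, 0],
    [0.129, 0, 0],
    [0.129, 0, 0],
    [0.129, 0, 0],
  ],
  rotation=[
    [0, 0, 0],
    [0, 0, 0],
    [0, 0, 0],
    [0, 0, 0],
    [0, 0, 0],
    [0, 0, 0],
    [0, 0, 0],
    [0, 0, 0],
  ],
  jaw=[1, 1, 1, 1, 1, 1, 1, 1],
)

```text
t: 2.87
position: [0.4231, 0.0123, 0.2226]
eef_rot: [3.141, -0.0, 1.589]
force: [1.5, -0.1, 0.2]
finger_gap: 0.0871
grasp_force: 0.0
```

Request:
jog_arm(
  travel=[
    [0.129, 0, 0],
    [0.129, 0, 0],
    [0.129, 0, 0],
    [0.129, 0, 0],
    [0.129, 0, 0],
    [0.129, 0, 0],
    [0, 0, 0],
    [0, 0, 0],
  ],
  rotation=[
    [0, 0, 0],
    [0, 0, 0],
    [0, 0, 0],
    [0, 0, 0],
    [0, 0, 0],
    [0, 0, 0],
    [0, 0, 0],
    [0, 0, 0],
  ],
  jaw=[1, 1, 1, 1, 1, 1, 1, 1],
)

```text
t: 3.53
position: [0.4195, 0.2056, 0.2225]
eef_rot: [-3.142, 0.0, 1.593]
force: [-0.4, -0.4, -0.4]
finger_gap: 0.0872
grasp_force: 0.0
```

```bash
python3 - <<'E'
from h import *
f,*P=grab('wrist','w1')
print('cam',-P[1].T@P[2])
for z in (.148,.13): print(proj([.435,.265,z],*P))
hsv=cv2.cvtColor(f,cv2.COLOR_RGB2HSV)
m=cv2.inRange(hsv,(50,80,40),(85,255,255));c=max(cv2.findContours(m,0,1)[0],key=cv2.contourArea)
r=cv2.minAreaRect(c);print(r,ray(cv2.boxPoints(r),*P,.086).round(4))
E
```

```text
cam [0.41802177 0.2756474  0.38421823]
[[302.80402106 127.96434596]]
[[300.97442378 126.71869316]]
((300.0, 49.5), (99.0, 74.0), 90.0) [[0.4061 0.3546 0.086 ]
 [0.4611 0.3557 0.086 ]
 [0.4656 0.2853 0.086 ]
 [0.407  0.284  0.086 ]]
```

View pics/w1.png

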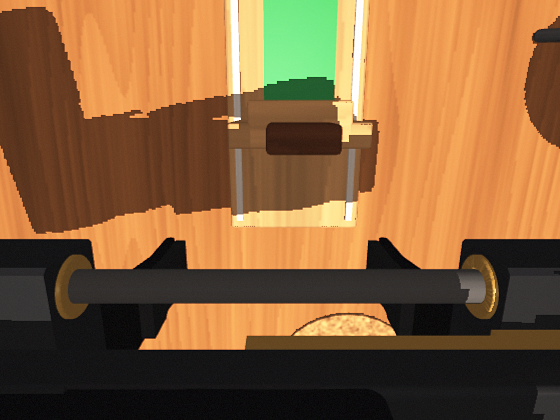

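```bash
python3 - <<'E'
from h import *
f,*P=grab('wrist')
print(ray([[304,137],[266,137],[342,137],[304,122],[304,152]],*P,.148).round(4), ray([[239,219],[350,219],[237,5],[360,5],[264,5],[337,5]],*P,.03).round(4),ray([[264,5],[337,5],[265,70],[335,70]],*P,.086).round(4))
E
```

```text
[[0.4361 0.2582 0.148 ]
 [0.4116 0.2577 0.148 ]
 [0.4605 0.2587 0.148 ]
 [0.4357 0.2676 0.148 ]
 [0.4365 0.2486 0.148 ]] [[0.3817 0.1659 0.03  ]
 [0.4954 0.1682 0.03  ]
 [0.3811 0.3638 0.03  ]
 [0.49   0.3659 0.03  ]
 [0.405  0.3643 0.03  ]
 [0.4696 0.3655 0.03  ]] [[0.4071 0.3501 0.086 ]
 [0.4615 0.3512 0.086 ]
 [0.4084 0.3045 0.086 ]
 [0.4628 0.3056 0.086 ]]
```

Request:
jog_arm(
  travel=[
    [0.07, 0.023, 0],
    [0.07, 0.023, 0],
    [0.07, 0.023, 0],
    [0, 0, 0.086],
    [0, 0, 0.086],
    [0, 0, 0.086],
    [0, 0, 0.086],
    [0, 0, 0.082],
  ],
  rotation=[
    [0, 0, 0],
    [0, 0, 0],
    [0, 0, 0],
    [0, 0, 0],
    [0, 0, 0],
    [0, 0, 0],
    [0, 0, 0],
    [0, 0, 0],
  ],
  jaw=[1, 1, 1, 1, 1, 1, 1, 1],
)

```text
t: 4.3
position: [0.4366, 0.2554, 0.1151]
eef_rot: [-3.141, 0.0, 1.587]
force: [0.2, -0.8, -0.9]
finger_gap: 0.0871
grasp_force: 0.0
```

Request:
jog_arm(
  travel=[
    [0, 0, 0],
    [0, 0, 0],
    [0, 0, 0],
    [0, 0, 0],
    [0, 0, 0],
    [0, 0, 0],
    [0, 0, 0],
  ],
  rotation=[
    [0, 0, 0],
    [0, 0, 0],
    [0, 0, 0],
    [0, 0, 0],
    [0, 0, 0],
    [0, 0, 0],
    [0, 0, 0],
  ],
  jaw=[-0.2, -0.2, -0.2, -0.2, -0.2, -0.2, -0.2],
)

```text
t: 4.88
position: [0.4362, 0.2572, 0.1169]
eef_rot: [3.141, -0.0, 1.589]
force: [-0.2, -0.8, 0.8]
finger_gap: 0.0497
grasp_force: 30.0
```

Request:
jog_arm(
  travel=[
    [-0.035, 0, 0],
    [-0.035, 0, 0],
    [-0.035, 0, 0],
    [-0.035, 0, 0],
    [-0.035, 0, 0],
    [-0.035, 0, 0],
    [-0.035, 0, 0],
    [0, 0, 0],
  ],
  rotation=[
    [0, 0, 0],
    [0, 0, 0],
    [0, 0, 0],
    [0, 0, 0],
    [0, 0, 0],
    [0, 0, 0],
    [0, 0, 0],
    [0, 0, 0],
  ],
  jaw=[-0.2, -0.2, -0.2, -0.2, -0.2, -0.2, -0.2, -0.2],
)

```text
t: 5.55
position: [0.4376, 0.1944, 0.1169]
eef_rot: [3.141, 0.001, 1.589]
force: [-0.3, -2.4, 5.8]
finger_gap: 0.0496
grasp_force: 30.0
```

Request:
jog_arm(
  travel=[
    [-0.012, 0, 0],
    [-0.012, 0, 0],
    [0, 0, 0],
    [0, 0, 0],
  ],
  rotation=[
    [0, 0, 0],
    [0, 0, 0],
    [0, 0, 0],
    [0, 0, 0],
  ],
  jaw=[-0.2, -0.2, -0.2, -0.2],
)

```text
t: 5.88
position: [0.4377, 0.1911, 0.1169]
eef_rot: [3.14, -0.003, 1.588]
force: [-1.2, 8.7, 5.1]
finger_gap: 0.0496
grasp_force: 30.0
```

Request:
jog_arm(
  travel=[
    [-0.012, 0, 0],
    [-0.008, 0, 0],
    [0, 0, 0],
    [0, 0, 0],
  ],
  rotation=[
    [0, 0, 0],
    [0, 0, 0],
    [0, 0, 0],
    [0, 0, 0],
  ],
  jaw=[-0.2, -0.2, -0.2, -0.2],
)

```text
t: 6.22
position: [0.4378, 0.1904, 0.1169]
eef_rot: [3.139, -0.011, 1.584]
force: [-3.6, 26.2, 3.9]
finger_gap: 0.0496
grasp_force: 30.0
```

Request:
jog_arm(
  travel=[
    [0, 0, 0],
    [0, 0, 0],
    [0, 0, 0],
    [0, 0, 0],
    [0, 0, -0.08],
    [0, 0, -0.08],
    [0, 0, -0.08],
    [0, 0, -0.08],
  ],
  rotation=[
    [0, 0, 0],
    [0, 0, 0],
    [0, 0, 0],
    [0, 0, 0],
    [0, 0, 0],
    [0, 0, 0],
    [0, 0, 0],
    [0, 0, 0],
  ],
  jaw=[1, 1, 1, 1, 1, 1, 1, 1],
)

```text
t: 6.88
position: [0.4373, 0.184, 0.1966]
eef_rot: [-3.141, 0.001, 1.588]
force: [-0.1, 0.5, 0.9]
finger_gap: 0.0858
grasp_force: 0.0
```

Request:
jog_arm(
  travel=[
    [0.12, 0, 0],
    [0.12, 0, 0],
    [0.12, 0, 0],
    [0.12, 0, 0],
    [0.1, 0, 0],
    [0, 0, 0],
    [0, 0, 0],
  ],
  rotation=[
    [0, 0, 0],
    [0, 0, 0],
    [0, 0, 0],
    [0, 0, 0],
    [0, 0, 0],
    [0, 0, 0],
    [0, 0, 0],
  ],
  jaw=[1, 1, 1, 1, 1, 1, 1],
)

```text
t: 7.47
position: [0.4347, 0.33, 0.1957]
eef_rot: [-3.141, 0.001, 1.591]
force: [0.4, -0.8, 0.5]
finger_gap: 0.0871
grasp_force: 0.0
```

```bash
python3 - <<'E'
from h import *
f,*P=grab('wrist','w2')
print(arm.observe())
hsv=cv2.cvtColor(f,cv2.COLOR_RGB2HSV)
m=cv2.inRange(hsv,(45,80,40),(85,255,255));c=max(cv2.findContours(m,0,1)[0],key=cv2.contourArea)
r=cv2.minAreaRect(c);print(r,ray(cv2.boxPoints(r),*P,.086).round(4))
T,*Q=grab('top','t2')
E
```

```text
{'t': 7.5167, 'joints': array([ 4.43536902e-01,  4.55819089e-01,  1.66157614e+00, -9.16834692e-04,
        1.02556886e+00,  4.25016909e-01]), 'dq': array([-0.02169539, -0.0084267 ,  0.01799808,  0.000606  ,  0.00139077,
        0.00279485]), 'tau': array([ 6.54487889e-01, -3.82637000e+01, -1.57053387e+01,  1.19683421e-01,
       -4.13247594e-02,  5.94073150e-03]), 'position': array([0.43456212, 0.32909007, 0.19562905]), 'eef_rot': array([-3.14066603e+00,  1.27913372e-03,  1.58979293e+00]), 'force': array([-0.26414285, -1.22454717,  1.21934592]), 'torque': array([ 0.01271854, -0.1152033 ,  0.00039649]), 'grasp_force': 0.0, 'finger_gap': 0.0870715748075282}
((276.0, 187.5), (163.0, 76.0), 90.0) [[0.4053 0.4024 0.086 ]
 [0.4603 0.4035 0.086 ]
 [0.4663 0.2754 0.086 ]
 [0.4043 0.2741 0.086 ]]
```

View pics/w2.png

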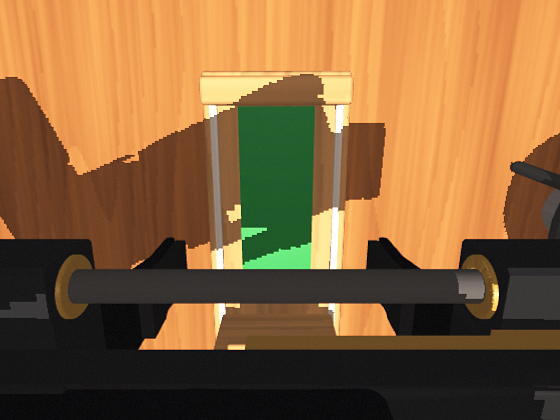

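The panel is open, and the sleeve spans v 106–270 between the finger tips at u 186 and 368, centred well enough to grasp.

Request:
jog_arm(
  travel=[
    [0, 0, 0.1],
    [0, 0, 0.1],
    [0, 0, 0.1],
    [0, 0, 0.1],
    [0, 0, 0.1],
    [0, 0, 0.06],
    [0, 0, 0.046],
    [0, 0, 0],
  ],
  rotation=[
    [0, 0, 0],
    [0, 0, 0],
    [0, 0, 0],
    [0, 0, 0],
    [0, 0, 0],
    [0, 0, 0],
    [0, 0, 0],
    [0, 0, 0],
  ],
  jaw=[1, 1, 1, 1, 1, 1, 1, 1],
)

```text
t: 8.23
position: [0.4338, 0.3278, 0.0425]
eef_rot: [-3.137, 0.002, 1.587]
force: [-0.2, 0.7, -0.5]
finger_gap: 0.0868
grasp_force: 0.0
```

Request:
jog_arm(
  travel=[
    [0, 0, 0],
    [0, 0, 0],
    [0, 0, 0],
    [0, 0, 0],
    [0, 0, 0],
    [0, 0, 0],
    [0, 0, 0],
  ],
  rotation=[
    [0, 0, 0],
    [0, 0, 0],
    [0, 0, 0],
    [0, 0, 0],
    [0, 0, 0],
    [0, 0, 0],
    [0, 0, 0],
  ],
  jaw=[0, 0, 0, 0, 0, 0, 0],
)

```text
t: 8.82
position: [0.435, 0.33, 0.0452]
eef_rot: [3.141, -0.0, 1.589]
force: [-0.8, 0.2, 4.7]
finger_gap: 0.0561
grasp_force: 30.0
```

Request:
jog_arm(
  travel=[
    [0, 0, -0.03],
    [0, 0, -0.06],
    [0, 0, -0.09],
    [0, 0, -0.1],
    [0, 0, -0.1],
    [0, 0, -0.1],
    [0, 0, -0.1],
    [0, 0, -0.1],
  ],
  rotation=[
    [0, 0, 0],
    [0, 0, 0],
    [0, 0, 0],
    [0, 0, 0],
    [0, 0, 0],
    [0, 0, 0],
    [0, 0, 0],
    [0, 0, 0],
  ],
  jaw=[0, 0, 0, 0, 0, 0, 0, 0],
)

```text
t: 9.48
position: [0.434, 0.3294, 0.2157]
eef_rot: [-3.14, 0.001, 1.589]
force: [1.1, 0.3, -2.4]
finger_gap: 0.0558
grasp_force: 30.0
```

Request:
jog_arm(
  travel=[
    [-0.03, 0.0075, 0],
    [-0.06, 0.0075, 0],
    [-0.09, 0.0075, 0],
    [-0.1, 0.0075, 0],
    [-0.1, 0.0075, 0],
    [-0.1, 0.0075, 0],
    [-0.1, 0.0075, 0],
    [-0.1, 0.0075, 0],
  ],
  rotation=[
    [0, 0, 0],
    [0, 0, 0],
    [0, 0, 0],
    [0, 0, 0],
    [0, 0, 0],
    [0, 0, 0],
    [0, 0, 0],
    [0, 0, 0],
  ],
  jaw=[0, 0, 0, 0, 0, 0, 0, 0],
)

```text
t: 10.15
position: [0.4518, 0.1584, 0.2134]
eef_rot: [-3.139, 0.001, 1.589]
force: [0.1, -0.6, -2.7]
finger_gap: 0.0557
grasp_force: 30.0
```

Request:
jog_arm(
  travel=[
    [-0.1, 0.0075, 0],
    [-0.1, 0.0075, 0],
    [-0.1, 0.0075, 0],
    [-0.1, 0.0075, 0],
    [-0.1, 0.0075, 0],
    [-0.1, 0.0075, 0],
    [-0.1, 0.0075, 0],
    [-0.1, 0.0075, 0],
  ],
  rotation=[
    [0, 0, 0],
    [0, 0, 0],
    [0, 0, 0],
    [0, 0, 0],
    [0, 0, 0],
    [0, 0, 0],
    [0, 0, 0],
    [0, 0, 0],
  ],
  jaw=[0, 0, 0, 0, 0, 0, 0, 0],
)

```text
t: 10.82
position: [0.4704, -0.0408, 0.2134]
eef_rot: [-3.139, -0.001, 1.589]
force: [0.7, -0.4, -1.9]
finger_gap: 0.0559
grasp_force: 30.0
```

Request:
jog_arm(
  travel=[
    [-0.1, 0.0075, 0],
    [-0.1, 0.0075, 0],
    [-0.1, 0.0075, 0],
    [-0.1, 0.0075, 0],
    [-0.1, 0.0075, 0],
    [-0.1, 0.0075, 0],
    [-0.1, 0.0075, 0],
    [-0.07, 0.0075, 0],
  ],
  rotation=[
    [0, 0, 0],
    [0, 0, 0],
    [0, 0, 0],
    [0, 0, 0],
    [0, 0, 0],
    [0, 0, 0],
    [0, 0, 0],
    [0, 0, 0],
  ],
  jaw=[0, 0, 0, 0, 0, 0, 0, 0],
)

```text
t: 11.48
position: [0.4893, -0.2339, 0.2133]
eef_rot: [-3.14, -0.0, 1.588]
force: [0.6, 0.0, -1.5]
finger_gap: 0.0558
grasp_force: 30.0
```

Request:
jog_arm(
  travel=[
    [-0.04, 0.0075, 0],
    [-0.018, 0.0075, 0],
    [0, 0, 0],
    [0, 0, 0],
    [0, 0, 0],
    [0, 0, 0],
    [0, 0, 0],
    [0, 0, 0],
  ],
  rotation=[
    [0, 0, 0],
    [0, 0, 0],
    [0, 0, -0.1],
    [0, 0, -0.175],
    [0, 0, -0.175],
    [0, 0, -0.175],
    [0, 0, -0.175],
    [0, 0, -0.175],
  ],
  jaw=[0, 0, 0, 0, 0, 0, 0, 0],
)

```text
t: 12.15
position: [0.4938, -0.2445, 0.2142]
eef_rot: [-3.141, -0.002, 2.105]
force: [0.3, -0.1, -2.3]
finger_gap: 0.0558
grasp_force: 30.0
```

Request:
jog_arm(
  travel=[
    [0, 0, 0],
    [0, 0, 0],
    [0, 0, 0],
    [0, 0, 0],
    [0, 0, 0],
    [0, 0, 0],
    [0, 0, 0],
  ],
  rotation=[
    [0, 0, -0.175],
    [0, 0, -0.175],
    [0, 0, -0.175],
    [0, 0, -0.175],
    [0, 0, -0.07],
    [0, 0, 0],
    [0, 0, 0],
  ],
  jaw=[0, 0, 0, 0, 0, 0, 0],
)

```text
t: 12.73
position: [0.494, -0.2449, 0.2143]
eef_rot: [3.141, -0.001, 2.503]
force: [0.2, 0.3, -3.0]
finger_gap: 0.0558
grasp_force: 30.0
```

```bash
python3 - <<'E'
from h import *
print(arm.observe())
a,*P=grab('top');b,*_=grab('side')
cv2.imwrite('pics/v3.png',np.hstack([a[100:350,80:470],b[60:310,170:560]])[:,:,::-1])
hsv=cv2.cvtColor(a,cv2.COLOR_RGB2HSV)
m=cv2.inRange(hsv,(0,0,110),(179,70,255));m[:, :330]=0;m[:,420:]=0;m[:160]=0;m[250:]=0
c=max(cv2.findContours(m,0,1)[0],key=cv2.contourArea);print(cv2.minEnclosingCircle(c))
E
```

```text
{'t': 12.7333, 'joints': array([-6.63236969e-01,  4.39350058e-01,  1.62685404e+00,  4.61361343e-04,
        1.07668601e+00, -1.59544127e+00]), 'dq': array([-0.00411477,  0.00015792, -0.00521405, -0.00234129,  0.00016767,
        0.00017001]), 'tau': array([-1.65742601e-02, -3.93961751e+01, -1.66534388e+01, -3.55659763e-02,
        1.07144213e-01, -3.13876849e-02]), 'position': array([ 0.49399766, -0.24494292,  0.21430217]), 'eef_rot': array([ 3.14115491e+00, -1.28709562e-03,  2.50278185e+00]), 'force': array([ 0.16790644,  0.26142943, -2.99426182]), 'torque': array([-0.00090898, -0.12059352,  0.01162159]), 'grasp_force': 29.98940815217793, 'finger_gap': 0.05580902297138576}
((378.3846130371094, 179.0), 6.690641403198242)
```

View pics/v3.png

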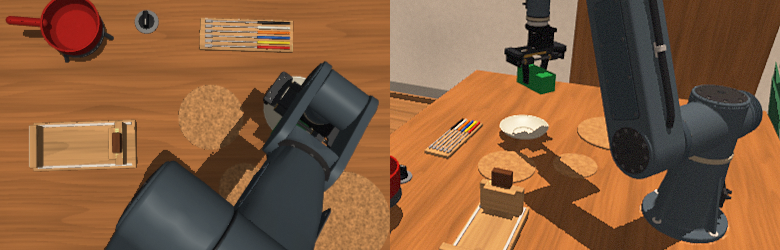

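Both views show the sleeve level in the gripper above the saucer, the emptied rack with its panel open, and nothing disturbed. I'm lowering and tipping now.

Request:
jog_arm(
  travel=[
    [0, 0, 0.08],
    [0, 0, 0.09],
    [0, 0, 0.09],
    [0, 0, 0.08],
    [0, 0, 0.05],
    [0, 0, 0.02],
    [0, 0, 0],
    [0, 0, 0],
  ],
  rotation=[
    [0, 0, 0],
    [0, 0, 0],
    [0, 0, 0],
    [0, 0, 0],
    [0, 0, 0],
    [0, 0, 0],
    [0, 0.1, 0],
    [0, 0.2, 0],
  ],
  jaw=[0, 0, 0, 0, 0, 0, 0, 0],
)

```text
t: 13.5
position: [0.4918, -0.2438, 0.1124]
eef_rot: [3.141, -0.164, 2.503]
force: [-0.3, 0.5, -2.5]
finger_gap: 0.0557
grasp_force: 30.0
```

Request:
jog_arm(
  travel=[
    [0, 0, 0],
    [0, 0, 0],
    [0, 0, 0],
    [0, 0, 0],
    [0, 0, 0],
    [0, 0, 0],
    [0, 0, 0],
    [0, 0, 0],
  ],
  rotation=[
    [0, 0.2, 0],
    [0, 0.2, 0],
    [0, 0.2, 0],
    [0, 0.15, 0],
    [0, 0.1, 0],
    [0, 0.08, 0],
    [0, 0.07, 0],
    [0, 0.07, 0],
  ],
  jaw=[0, 0, 0, 0, 0, 0, 0, 0],
)

```text
t: 14.17
position: [0.4952, -0.2468, 0.1121]
eef_rot: [-3.141, -0.716, 2.502]
force: [-0.8, 0.5, -2.2]
finger_gap: 0.0563
grasp_force: 30.0
```

Request:
jog_arm(
  travel=[
    [0, 0, 0],
    [0, 0, 0],
    [0, 0, 0],
    [0, 0, 0],
    [0, 0, 0],
    [0, 0, 0],
    [0, 0, 0],
    [0, 0, 0],
  ],
  rotation=[
    [0, 0.07, 0],
    [0, 0.07, 0],
    [0, 0.07, 0],
    [0, 0.07, 0],
    [0, 0.07, 0],
    [0, 0.07, 0],
    [0, 0.07, 0],
    [0, 0.07, 0],
  ],
  jaw=[0, 0, 0, 0, 0, 0, 0, 0],
)

```text
t: 14.83
position: [0.4951, -0.2467, 0.1122]
eef_rot: [-3.141, -1.009, 2.502]
force: [0.1, -0.7, -1.9]
finger_gap: 0.0561
grasp_force: 30.0
```

Request:
jog_arm(
  travel=[
    [0, 0, 0],
    [0, 0, 0],
    [0, 0, 0],
    [0, 0, 0],
    [0, 0, 0],
    [0, 0, 0],
    [0, 0, 0],
    [0, 0, 0],
  ],
  rotation=[
    [0, 0.1, 0],
    [0, 0.1, 0],
    [0, 0.1, 0],
    [0, 0.1, 0],
    [0, 0, 0],
    [0, 0, 0],
    [0, 0, 0],
    [0, 0, 0],
  ],
  jaw=[0, 0, 0, 0, 0, 0, 0, 0],
)

```text
t: 15.5
position: [0.4946, -0.2464, 0.1128]
eef_rot: [-3.141, -1.217, 2.503]
force: [-0.8, -0.5, -1.8]
finger_gap: 0.0559
grasp_force: 30.0
```

```bash
python3 - <<'E'
from h import *
s=arm.observe();print(s['joints'],s['position'],s['force'])
a,*P=grab('wrist');b,*_=grab('side')
cv2.imwrite('pics/v4.png',np.hstack([cv2.resize(a,(400,300)),cv2.resize(b[60:210,250:450],(400,300))])[:,:,::-1])
E
```

```text
[-0.65551815  1.16404669  0.90774057 -0.02103764  2.28679543 -1.59034287] [ 0.49458191 -0.24640118  0.11282985] [-0.76883129 -0.46134983 -1.77655026]
```

View pics/v4.png

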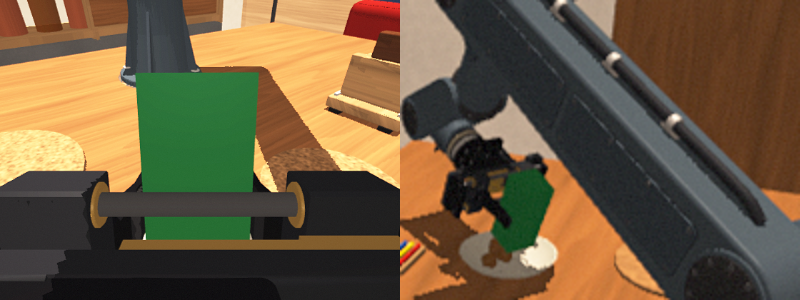

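Tipped 70° over the saucer; brown walnuts show in the saucer at about (490,255). Lifting and levelling, then counting them.

Request:
jog_arm(
  travel=[
    [0, 0, 0],
    [0, 0, 0],
    [0.075, 0, -0.028],
    [0.075, 0, -0.028],
    [0.075, 0, -0.028],
    [0.075, 0, -0.028],
    [0.075, 0, -0.028],
    [0, 0, 0],
  ],
  rotation=[
    [0, 0, 0],
    [0, 0, 0],
    [0, 0, 0],
    [0, 0, 0],
    [0, 0, 0],
    [0, 0, 0],
    [0, 0, 0],
    [0, 0, 0],
  ],
  jaw=[0, 0, 0, 0, 0, 0, 0, 0],
)

```text
t: 16.27
position: [0.496, -0.2475, 0.2179]
eef_rot: [-3.141, -1.212, 2.502]
force: [0.2, -0.5, -0.5]
finger_gap: 0.0555
grasp_force: 30.0
```

```bash
python3 - <<'E'
from h import *
s=arm.observe();print(s['joints'],s['position'],s['force'],s['eef_rot'])
b,*_=grab('side');a,*_=grab('top')
cv2.imwrite('pics/v5.png',np.hstack([cv2.resize(b[110:230,250:410],(400,300),interpolation=2),cv2.resize(a[160:280,320:480],(400,300),interpolation=2)])[:,:,::-1])
E
```

```text
[-0.65555478  1.03699619  0.90430743 -0.02378803  2.41185048 -1.59422848] [ 0.49599556 -0.24750834  0.21785785] [ 0.17206942 -0.53030957 -0.46697465] [-3.14092127 -1.21174917  2.5022591 ]
```

View pics/v5.png

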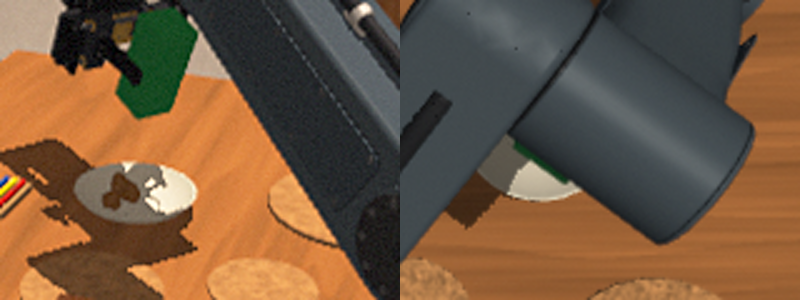

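Three brown lobes sit together in the saucer near (122,190), none outside. Levelling and carrying to the mat.

Request:
jog_arm(
  travel=[
    [0, 0, 0],
    [0, 0, 0],
    [0, 0, 0],
    [0, 0, 0],
    [0, 0, 0],
    [0, 0, 0],
    [0, 0, 0],
    [0, 0, 0],
  ],
  rotation=[
    [0, -0.193, 0],
    [0, -0.193, 0],
    [0, -0.193, 0],
    [0, -0.193, 0],
    [0, -0.193, 0],
    [0, -0.193, 0],
    [0, -0.193, 0],
    [0, -0.193, 0],
  ],
  jaw=[0, 0, 0, 0, 0, 0, 0, 0],
)

```text
t: 17.03
position: [0.4944, -0.2464, 0.2114]
eef_rot: [3.142, -0.408, 2.503]
force: [0.3, -0.5, -0.7]
finger_gap: 0.0558
grasp_force: 30.0
```

Request:
jog_arm(
  travel=[
    [0, 0, 0],
    [0, 0, 0],
    [0, 0, 0],
    [0, 0, 0],
    [0.041, 0.0685, 0],
    [0.041, 0.0685, 0],
    [0.041, 0.0685, 0],
    [0.041, 0.0685, 0],
  ],
  rotation=[
    [0, -0.193, 0],
    [0, -0.193, 0],
    [0, -0.193, 0],
    [0, -0.193, 0],
    [0, 0, 0],
    [0, 0, 0],
    [0, 0, 0],
    [0, 0, 0],
  ],
  jaw=[0, 0, 0, 0, 0, 0, 0, 0],
)

```text
t: 17.7
position: [0.5012, -0.1656, 0.2113]
eef_rot: [-3.141, -0.011, 2.502]
force: [0.1, -0.3, -1.9]
finger_gap: 0.0558
grasp_force: 30.0
```

Request:
jog_arm(
  travel=[
    [0.041, 0.0685, 0],
    [0.041, 0.0685, 0],
    [0.041, 0.0685, 0],
    [0.041, 0.0685, 0],
    [0.041, 0.0685, 0],
    [0.04, 0.0685, 0],
    [0, 0, 0],
    [0, 0, 0],
  ],
  rotation=[
    [0, 0, 0],
    [0, 0, 0],
    [0, 0, 0],
    [0, 0, 0],
    [0, 0, 0],
    [0, 0, 0],
    [0, 0, -0.2],
    [0, 0, -0.2],
  ],
  jaw=[0, 0, 0, 0, 0, 0, 0, 0],
)

```text
t: 18.37
position: [0.5132, -0.0464, 0.2116]
eef_rot: [3.14, -0.011, 2.72]
force: [-0.3, -0.5, -1.7]
finger_gap: 0.0557
grasp_force: 30.0
```

Request:
jog_arm(
  travel=[
    [0, 0, 0],
    [0, 0, 0],
    [0, 0, 0],
  ],
  rotation=[
    [0, 0, -0.22],
    [0, 0, 0],
    [0, 0, 0],
  ],
  jaw=[0, 0, 0],
)

```text
t: 18.62
position: [0.5138, -0.0478, 0.2119]
eef_rot: [3.139, -0.01, 2.825]
force: [-0.1, -0.6, -1.7]
finger_gap: 0.0559
grasp_force: 30.0
```

```bash
python3 - <<'E'
from h import *
s=arm.observe();print(s['joints'],s['position'],s['force'],s['eef_rot'])
a,*P=grab('top','t6');f,*W=grab('wrist','w6');b,*S=grab('side','s6')
hsv=cv2.cvtColor(a,cv2.COLOR_RGB2HSV)
def info(hsv,P,u0,u1,v0,v1):
    m=cv2.inRange(hsv,(0,0,0),(25,255,110))
    k=np.zeros_like(m);k[v0:v1,u0:u1]=m[v0:v1,u0:u1]
    for c in cv2.findContours(k,0,1)[0]:
        if cv2.contourArea(c)>20: print(cv2.contourArea(c),cv2.boundingRect(c))
info(hsv,P,345,405,178,238)
print(proj([[.529,-.276,.01],[.509,-.047,.005]],*S))
# wrist: green + sleeve
h2=cv2.cvtColor(f,cv2.COLOR_RGB2HSV);m=cv2.inRange(h2,(45,80,40),(85,255,255));c=max(cv2.findContours(m,0,1)[0],key=cv2.contourArea);print(cv2.boundingRect(c))
E
```

```text
[-0.31100209  0.39942062  1.70879079  0.00278879  1.04324423 -1.56625389] [ 0.51375376 -0.04777088  0.21193635] [-0.10306996 -0.60499653 -1.6791523 ] [ 3.13924171 -0.00987545  2.82464392]
21.5 (345, 219, 17, 19)
106.0 (373, 193, 15, 16)
20.5 (360, 193, 10, 10)
[[303.4946268  190.89818774]
 [286.80255479 225.0242017 ]]
(190, 101, 173, 168)
```

```bash
python3 - <<'E'
import cv2,numpy as np
a=cv2.imread('pics/t6.png');b=cv2.imread('pics/s6.png');w=cv2.imread('pics/w6.png')
r=lambda i:cv2.resize(i,(400,300),interpolation=2)
cv2.imwrite('pics/v6.png',np.vstack([np.hstack([r(a[175:241,335:423]),r(b[165:225,263:343])]),np.hstack([r(a[150:300,230:430]),r(w)])]))
E
```

```text
(no output)
```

View pics/v6.png

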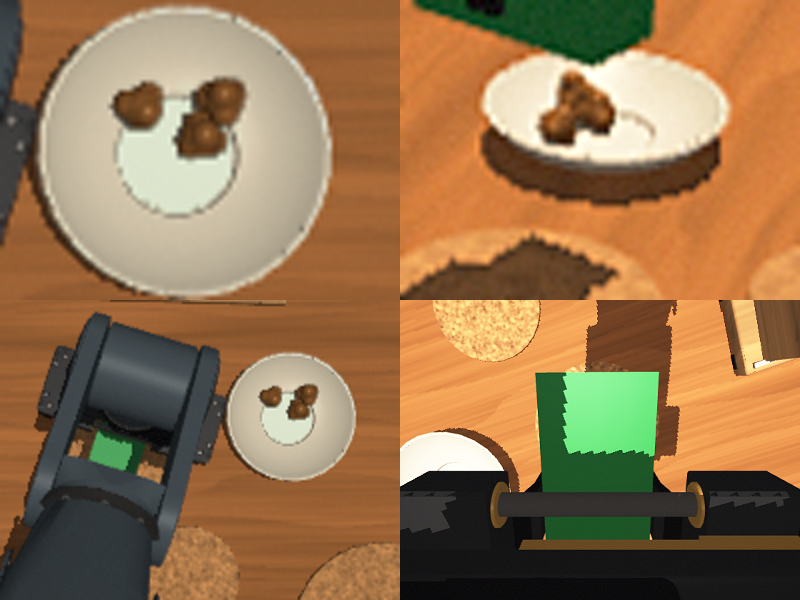

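All three walnuts are in the saucer: top crop at (138,105), (220,100) and (202,135). Lowering the sleeve onto the mat.

Request:
jog_arm(
  travel=[
    [0.004, 0, 0.08],
    [-0.004, 0, 0.1],
    [-0.004, 0, 0.1],
    [0, 0, 0.1],
    [0, 0, 0.1],
    [0, 0, 0.1],
    [0, 0, 0.08],
    [0, 0, 0.04],
  ],
  rotation=[
    [0, -0.019, 0],
    [0, 0, 0],
    [0, 0, 0],
    [0, 0, 0],
    [0, 0, 0],
    [0, 0, 0],
    [0, 0, 0],
    [0, 0, 0],
  ],
  jaw=[0, 0, 0, 0, 0, 0, 0, 0],
)

```text
t: 19.43
position: [0.5149, -0.048, 0.0355]
eef_rot: [3.139, -0.001, 2.826]
force: [-0.6, -0.3, -2.9]
finger_gap: 0.0559
grasp_force: 30.0
```

Request:
jog_arm(
  travel=[
    [0, 0, 0.02],
    [0, 0, 0.016],
    [0, 0, 0.008],
    [0, 0, 0],
    [0, 0, 0],
  ],
  rotation=[
    [0, 0, 0],
    [0, 0, 0],
    [0, 0, 0],
    [0, 0, 0],
    [0, 0, 0],
  ],
  jaw=[0, 0, 0, 0, 0],
)

```text
t: 19.85
position: [0.5169, -0.0484, 0.0278]
eef_rot: [3.139, 0.005, 2.827]
force: [-0.3, 0.9, -1.5]
finger_gap: 0.0559
grasp_force: 30.0
```

Request:
jog_arm(
  travel=[
    [0, 0, 0.004],
    [0, 0, 0.004],
    [0, 0, 0.004],
    [0, 0, 0.004],
    [0, 0, 0.004],
    [0, 0, 0.002],
    [0, 0, 0],
    [0, 0, 0],
  ],
  rotation=[
    [0, 0, 0],
    [0, 0, 0],
    [0, 0, 0],
    [0, 0, 0],
    [0, 0, 0],
    [0, 0, 0],
    [0, 0, 0],
    [0, 0, 0],
  ],
  jaw=[0, 0, 0, 0, 0, 0, 0, 0],
)

```text
t: 20.52
position: [0.5162, -0.0481, 0.0213]
eef_rot: [3.139, 0.003, 2.827]
force: [0.4, -0.5, -2.0]
finger_gap: 0.056
grasp_force: 30.0
```

Request:
jog_arm(
  travel=[
    [0, 0, 0.003],
    [0, 0, 0],
    [0, 0, 0],
  ],
  rotation=[
    [0, 0, 0],
    [0, 0, 0],
    [0, 0, 0],
  ],
  jaw=[0, 0, 0],
)

```text
t: 20.77
position: [0.5162, -0.0481, 0.0206]
eef_rot: [3.139, 0.003, 2.827]
force: [0.8, 0.3, -1.6]
finger_gap: 0.056
grasp_force: 30.0
```

Now within about half a millimetre. I'll feel for contact in fine steps.

Request:
jog_arm(
  travel=[
    [0, 0, 0.002],
    [0, 0, 0],
    [0, 0, 0],
  ],
  rotation=[
    [0, 0, 0],
    [0, 0, 0],
    [0, 0, 0],
  ],
  jaw=[0, 0, 0],
)

```text
t: 21.02
position: [0.5163, -0.0482, 0.0204]
eef_rot: [3.139, 0.003, 2.828]
force: [0.5, 0.1, 2.1]
finger_gap: 0.0555
grasp_force: 30.0
```

Request:
jog_arm(
  travel=[
    [0, 0, 0.002],
    [0, 0, 0],
    [0, 0, 0],
  ],
  rotation=[
    [0, 0, 0],
    [0, 0, 0],
    [0, 0, 0],
  ],
  jaw=[0, 0, 0],
)

```text
t: 21.27
position: [0.5163, -0.0482, 0.0203]
eef_rot: [3.139, 0.003, 2.828]
force: [-0.5, 0.4, 5.3]
finger_gap: 0.0558
grasp_force: 30.0
```

Contact made (5 N), laid flat. Releasing, rising and tilting 55° for a tilted grasp near the mouth end.

Request:
jog_arm(
  travel=[
    [0, 0, 0],
    [0, 0, 0],
    [0, 0, 0],
    [0, 0, 0],
    [0, 0, -0.03],
    [0, 0, -0.08],
    [0, 0, -0.1],
    [0, 0, -0.1],
  ],
  rotation=[
    [0, 0, 0],
    [0, 0, 0],
    [0, 0, 0],
    [0, 0, 0],
    [0, 0, 0],
    [0, 0, 0],
    [0, 0, 0],
    [0, 0, 0],
  ],
  jaw=[1, 1, 1, 1, 1, 1, 1, 1],
)

```text
t: 21.93
position: [0.5153, -0.0481, 0.0978]
eef_rot: [3.139, 0.001, 2.827]
force: [-0.4, 0.2, 1.6]
finger_gap: 0.0866
grasp_force: 0.0
```

Request:
jog_arm(
  travel=[
    [0, 0, -0.09],
    [0, 0, 0],
    [0, 0, 0],
    [0, 0, 0],
    [0, 0, 0],
    [0, 0, 0],
    [0, 0, 0],
    [0, 0, 0],
  ],
  rotation=[
    [0, 0, 0],
    [0, 0.2, 0],
    [0, 0.2, 0],
    [0, 0.2, 0],
    [0, 0.2, 0],
    [0, 0.2, 0],
    [0, 0.2, 0],
    [0, 0.2, 0],
  ],
  jaw=[1, 1, 1, 1, 1, 1, 1, 1],
)

```text
t: 22.6
position: [0.5165, -0.0485, 0.1206]
eef_rot: [3.138, -0.733, 2.83]
force: [0.4, -0.2, -0.7]
finger_gap: 0.0869
grasp_force: 0.0
```

Request:
jog_arm(
  travel=[
    [0, 0, 0],
    [0, 0, 0],
    [0, 0, 0],
    [0, 0, 0],
  ],
  rotation=[
    [0, 0.2, 0],
    [0, 0.2, 0],
    [0, 0.033, 0],
    [0, 0, 0],
  ],
  jaw=[1, 1, 1, 1],
)

```text
t: 22.93
position: [0.5155, -0.0483, 0.1178]
eef_rot: [3.138, -0.959, 2.831]
force: [0.3, 0.5, 0.4]
finger_gap: 0.087
grasp_force: 0.0
```

```bash
python3 - <<'E'
from h import *
s=arm.observe();print(s['joints'],s['position'],s['eef_rot'])
for n in('top','wrist','side'):
    f,*P=grab(n,'x7'+n)
    m=cv2.inRange(cv2.cvtColor(f,cv2.COLOR_RGB2HSV),(45,80,30),(85,255,255))
    if n=='side': m[:,480:]=0
    c=max(cv2.findContours(m,0,1)[0],key=cv2.contourArea);print(n,cv2.contourArea(c),cv2.boundingRect(c),cv2.minAreaRect(c))
    u=np.array([.951,-.3085,0]);v=np.array([.3085,.951,0]);C=np.array([.5087,-.0457,.033])
    print(proj([C+.065*a*u+.028*b*v+[0,0,.028*k] for k in(1,-1) for a in(-1,1) for b in(-1,1)],*P).round(0).tolist())
E
```

```text
[-0.31164557  0.98011745  1.16415665  0.00383035  1.95591833 -1.56970388] [ 0.51553284 -0.04831861  0.11776922] [ 3.1375494  -0.95860102  2.83055006]
top 365.0 (274, 218, 26, 24) ((286.1192321777344, 229.81851196289062), (21.237180709838867, 19.029945373535156), 17.35402488708496)
[[293.0, 242.0], [273.0, 236.0], [308.0, 195.0], [288.0, 189.0], [293.0, 243.0], [273.0, 236.0], [306.0, 198.0], [287.0, 192.0]]
wrist 4020.5 (234, 217, 85, 53) ((275.69317626953125, 242.53378295898438), (51.948036193847656, 84.01799774169922), 89.30972290039062)
[[237.0, 216.0], [314.0, 216.0], [220.0, 419.0], [331.0, 419.0], [243.0, 257.0], [308.0, 257.0], [230.0, 437.0], [320.0, 436.0]]
side 961.0 (265, 201, 45, 35) ((287.08111572265625, 217.31568908691406), (46.90074157714844, 25.189468383789062), 23.749494552612305)
[[310.0, 213.0], [299.0, 221.0], [276.0, 200.0], [265.0, 206.0], [309.0, 229.0], [298.0, 237.0], [276.0, 215.0], [265.0, 222.0]]
```

Request:
jog_arm(
  travel=[
    [-0.087, 0, -0.06],
    [-0.087, 0, -0.06],
    [-0.087, 0, -0.06],
    [-0.087, 0, -0.06],
    [0, 0, 0],
    [0, 0, 0],
  ],
  rotation=[
    [0, 0, 0],
    [0, 0, 0],
    [0, 0, 0],
    [0, 0, 0],
    [0, 0, 0],
    [0, 0, 0],
  ],
  jaw=[1, 1, 1, 1, 1, 1],
)

```text
t: 23.58
position: [0.6103, -0.0789, 0.0835]
eef_rot: [3.138, -0.955, 2.831]
force: [-0.7, 0.3, -0.2]
finger_gap: 0.0869
grasp_force: 0.0
```

Request:
jog_arm(
  travel=[
    [0, 0, 0.05],
    [0, 0, 0.07],
    [0, 0, 0.07],
    [0, 0, 0.07],
    [0, 0, 0.06],
    [0, 0, 0.04],
    [0, 0, 0.03],
    [0, 0, 0],
  ],
  rotation=[
    [0, 0, 0],
    [0, 0, 0],
    [0, 0, 0],
    [0, 0, 0],
    [0, 0, 0],
    [0, 0, 0],
    [0, 0, 0],
    [0, 0, 0],
  ],
  jaw=[1, 1, 1, 1, 1, 1, 1, 1],
)

```text
t: 24.25
position: [0.5326, -0.0532, 0.0282]
eef_rot: [3.137, -0.959, 2.831]
force: [-0.0, -0.3, 0.4]
finger_gap: 0.0867
grasp_force: 0.0
```

Request:
jog_arm(
  travel=[
    [0, 0, 0],
    [0, 0, 0],
    [0, 0, 0],
    [0, 0, 0],
    [0, 0, 0],
    [0, 0, 0],
    [0, 0, 0],
  ],
  rotation=[
    [0, 0, 0],
    [0, 0, 0],
    [0, 0, 0],
    [0, 0, 0],
    [0, 0, 0],
    [0, 0, 0],
    [0, 0, 0],
  ],
  jaw=[0, 0, 0, 0, 0, 0, 0],
)

```text
t: 24.83
position: [0.5347, -0.0542, 0.0269]
eef_rot: [3.138, -0.956, 2.831]
force: [1.5, -0.6, 0.4]
finger_gap: 0.0558
grasp_force: 30.0
```

Request:
jog_arm(
  travel=[
    [0.025, 0, -0.0175],
    [0.05, 0, -0.035],
    [0.06, 0, -0.042],
    [0.07, 0, -0.049],
    [0.07, 0, -0.049],
    [0.07, 0, -0.049],
    [0.05, 0, -0.035],
    [0.03, 0, -0.021],
  ],
  rotation=[
    [0, 0, 0],
    [0, 0, 0],
    [0, 0, 0],
    [0, 0, 0],
    [0, 0, 0],
    [0, 0, 0],
    [0, 0, 0],
    [0, 0, 0],
  ],
  jaw=[0, 0, 0, 0, 0, 0, 0, 0],
)

```text
t: 25.5
position: [0.5348, -0.0545, 0.16]
eef_rot: [3.137, -0.952, 2.831]
force: [1.2, -0.6, -1.3]
finger_gap: 0.0561
grasp_force: 30.0
```

```bash
python3 - <<'E'
from h import *
s=arm.observe();print(s['joints'],s['position'],s['eef_rot'],s['finger_gap'],s['force'])
R=Ro.from_euler('xyz',s['eef_rot']).as_matrix();u=np.array([.951,-.3085,0]);v=np.array([.3085,.951,0])
G=s['position']-.019*R[:,2]; C=G-.040*u+[0,0,-.006]
f,*P=grab('side')
m=cv2.inRange(cv2.cvtColor(f,cv2.COLOR_RGB2HSV),(45,80,30),(85,255,255));m[:,480:]=0
c=max(cv2.findContours(m,0,1)[0],key=cv2.contourArea);print(cv2.approxPolyDP(c,3,True)[:,0].tolist())
print(proj([C+.065*a*u+.028*b*v+[0,0,.028*k] for k in(1,-1) for a in(-1,1) for b in(-1,1)],*P).round(0).tolist())
E
```

```text
[-0.31150602  0.94831789  1.09482948  0.00385896  2.05049433 -1.56950754] [ 0.53481515 -0.05449374  0.16004063] [ 3.13747801 -0.95205024  2.83093518] 0.056114502455950614 [ 1.17416111 -0.56730001 -1.26060586]
[[266, 167], [276, 179], [270, 183], [266, 178], [268, 184], [298, 196], [311, 188], [311, 173], [279, 161]]
[[312.0, 173.0], [300.0, 179.0], [276.0, 161.0], [264.0, 167.0], [311.0, 190.0], [299.0, 197.0], [276.0, 178.0], [264.0, 184.0]]
```

Request:
jog_arm(
  travel=[
    [0, 0, 0],
    [0, 0, 0],
    [0, 0, 0],
    [0, 0, 0],
    [0, 0, 0],
    [0, 0, 0],
    [0, 0, 0],
    [0, 0, 0],
  ],
  rotation=[
    [0, -0.1, 0],
    [0, -0.2, 0],
    [0, -0.2, 0],
    [0, -0.2, 0],
    [0, -0.2, 0],
    [0, -0.2, 0],
    [0, -0.2, 0],
    [0, -0.2, 0],
  ],
  jaw=[0, 0, 0, 0, 0, 0, 0, 0],
)

```text
t: 26.22
position: [0.5336, -0.0542, 0.1569]
eef_rot: [3.139, -0.167, 2.828]
force: [-0.3, -0.3, -2.1]
finger_gap: 0.0561
grasp_force: 30.0
```

Request:
jog_arm(
  travel=[
    [0, 0, 0],
    [0, 0, 0],
    [0, 0, 0],
    [0, 0, 0],
    [0, 0, 0],
    [0, 0, 0],
    [0, 0, 0],
    [0, 0, 0],
  ],
  rotation=[
    [0, -0.2, 0],
    [0, -0.2, 0],
    [0, -0.2, 0],
    [0, -0.2, 0],
    [0, -0.2, 0],
    [0, -0.2, 0],
    [0, -0.2, 0],
    [0, -0.1, 0],
  ],
  jaw=[0, 0, 0, 0, 0, 0, 0, 0],
)

```text
t: 26.88
position: [0.5294, -0.053, 0.1628]
eef_rot: [3.139, 0.569, 2.826]
force: [-2.3, 0.0, -3.1]
finger_gap: 0.0558
grasp_force: 30.0
```

Request:
jog_arm(
  travel=[
    [0, 0, 0],
    [0, 0, 0],
    [0, 0, 0],
    [0, 0, 0],
  ],
  rotation=[
    [0, 0, 0],
    [0, 0, 0],
    [0, 0, 0],
    [0, 0, 0],
  ],
  jaw=[0, 0, 0, 0],
)

```text
t: 27.22
position: [0.5398, -0.0565, 0.1687]
eef_rot: [3.139, 0.588, 2.826]
force: [0.8, -0.4, -1.8]
finger_gap: 0.0559
grasp_force: 30.0
```

```bash
python3 - <<'E'
from h import *
s=arm.observe();print(s['joints'],s['position'],s['eef_rot'],s['finger_gap'],s['force'])
R=Ro.from_euler('xyz',s['eef_rot']).as_matrix();u=np.array([.951,-.3085,0]);v=np.array([.3085,.951,0])
G=s['position']-.019*R[:,2]; C=G+.0049*u-[0,0,.0428]; print('axis',C)
f,*P=grab('side')
m=cv2.inRange(cv2.cvtColor(f,cv2.COLOR_RGB2HSV),(45,80,30),(85,255,255));m[:,480:]=0
c=max(cv2.findContours(m,0,1)[0],key=cv2.contourArea);print(cv2.approxPolyDP(c,3,True)[:,0].tolist())
print(proj([C+.028*a*u+.028*b*v+[0,0,.065*k] for k in(1,-1) for a in(-1,1) for b in(-1,1)],*P).round(0).tolist())
E
```

```text
[-3.09996127e-01  4.17507879e-01  2.13359312e+00 -1.94319319e-01
  2.08064532e-03 -1.37152096e+00] [ 0.53978525 -0.05647897  0.1687086 ] [3.13868693 0.58844396 2.82563784] 0.05592515411892618 [ 0.80576938 -0.35707508 -1.80865744]
axis [ 0.5344038  -0.05476613  0.14171284]
[[268, 167], [269, 202], [283, 207], [293, 201], [293, 172], [274, 181]]
[[295.0, 163.0], [283.0, 169.0], [280.0, 158.0], [267.0, 164.0], [293.0, 202.0], [282.0, 209.0], [279.0, 196.0], [268.0, 203.0]]
```

```bash
python3 - <<'E'
import numpy as np
from scipy.optimize import least_squares
D=np.array([[.5283,1.4338,1.1814,.1875,-.5955,.2217],[.4558,1.6616,1.0256,.43456,.32909,.19563],[.43935,1.62685,1.07669,.494,-.24494,.2143],[1.16405,.90774,2.2868,.49458,-.2464,.11283],[1.037,.9043,2.41185,.496,-.2475,.21786],[.39942,1.70879,1.04324,.51375,-.04777,.21194],[.98012,1.16416,1.95592,.51553,-.04832,.11777],[.94832,1.09483,2.05049,.53482,-.05449,.16004],[.4175,2.1336,.0021,.53979,-.05648,.16871]])
def fk(p,j):
    a,h,L1,L2,Lt,e=p; A=j[:,0];B=A+j[:,1];C=B+j[:,2]
    return np.c_[a+L1*np.sin(A)+L2*np.sin(B)+e*np.cos(B)+Lt*np.sin(C),h+L1*np.cos(A)+L2*np.cos(B)-e*np.sin(B)+Lt*np.cos(C)]
rp=np.sqrt(D[:,3]**2+D[:,4]**2-.1105**2)
s=least_squares(lambda p:(fk(p,D[:,:3])-np.c_[rp,D[:,5]]).ravel(),[0,.3,.4,.4,.25,0])
print(s.x.round(4),abs(s.fun).max())
for th in(-35,-30,-25,-20,-15):
  for du in(0,.02,.035):
    t=np.radians(th); r=np.hypot(np.hypot(.5043,.0455),0); r=np.sqrt(r*r-.1105**2)+du-.019*np.sin(t)
    z=.1128-.019*np.cos(t)
    q=least_squares(lambda j:np.r_[fk(s.x,np.array([j]))[0]-[r,z],(j.sum()-np.pi-t)],[.6,1.8,.4],xtol=1e-12)
    print(th,du,q.x.round(3),q.cost)
# regrasp reach
for th in (60,65,70,75):
    t=np.radians(th); r=np.sqrt(.5494**2+.059**2-.1105**2)-.019*np.sin(t); z=.0379-.019*np.cos(t)
    q=least_squares(lambda j:np.r_[fk(s.x,np.array([j]))[0]-[r,z],(j.sum()-np.pi-t)],[1,1.1,2]);print(th,q.x.round(3),q.cost)
E
```

```text
[4.000e-04 2.742e-01 5.875e-01 3.914e-01 3.055e-01 1.138e-01] 0.000617134474572012
-35 0 [ 0.612  2.267 -0.348] 3.959324730217822e-20
-35 0.02 [ 0.613  2.218 -0.299] 2.5631741515210654e-21
-35 0.035 [ 0.614  2.181 -0.265] 3.3237347720513123e-22
-30 0 [ 0.575  2.207 -0.164] 1.1382197415649474e-23
-30 0.02 [ 0.58   2.159 -0.121] 4.518260084925119e-25
-30 0.035 [ 0.585  2.123 -0.091] 3.238581558055423e-26
-25 0 [0.551 2.147 0.007] 1.0233282388825804e-27
-25 0.02 [0.56  2.1   0.046] 1.3837421464433412e-29
-25 0.035 [0.568 2.064 0.074] 6.317050217590134e-31
-20 0 [0.539 2.086 0.168] 1.0772816932890797e-16
-20 0.02 [0.55  2.039 0.203] 6.8154708094788925e-18
-20 0.035 [0.56  2.003 0.229] 6.399287031588879e-19
-15 0 [0.536 2.025 0.319] 1.6475645963919055e-18
-15 0.02 [0.55  1.978 0.352] 7.825861218615818e-20
-15 0.035 [0.561 1.942 0.377] 6.2247215002334805e-21
60 [1.168 1.034 1.986] 1.3941306297262216e-17
65 [1.212 0.985 2.079] 5.413408231130998e-17
70 [1.255 0.938 2.17 ] 6.702048764066837e-17
75 [1.298 0.894 2.258] 2.5956055703494053e-17
```

The wrist's joint 5 hit its lower bound, so upright isn't reachable with this grasp. My fitted kinematics say a steeper 72° grasp will do it, so I'm laying the sleeve back gently and regrasping.

Request:
jog_arm(
  travel=[
    [0, 0, 0],
    [0, 0, 0],
    [0, 0, 0],
    [0, 0, 0],
    [0, 0, 0],
    [0, 0, 0],
    [0, 0, 0],
    [0, 0, 0],
  ],
  rotation=[
    [0, 0.1, 0],
    [0, 0.2, 0],
    [0, 0.2, 0],
    [0, 0.2, 0],
    [0, 0.2, 0],
    [0, 0.2, 0],
    [0, 0.2, 0],
    [0, 0.2, 0],
  ],
  jaw=[0, 0, 0, 0, 0, 0, 0, 0],
)

```text
t: 27.93
position: [0.5401, -0.0567, 0.1693]
eef_rot: [3.14, -0.192, 2.828]
force: [-0.1, -0.6, -2.3]
finger_gap: 0.0556
grasp_force: 30.0
```

Request:
jog_arm(
  travel=[
    [0, 0, 0],
    [0, 0, 0],
    [0, 0, 0],
    [0, 0, 0],
    [0, 0, 0],
    [0, 0, 0],
    [0, 0, 0],
    [0, 0, 0],
  ],
  rotation=[
    [0, 0.2, 0],
    [0, 0.2, 0],
    [0, 0.2, 0],
    [0, 0.2, 0],
    [0, 0.2, 0],
    [0, 0.2, 0],
    [0, 0.2, 0],
    [0, 0.05, 0],
  ],
  jaw=[0, 0, 0, 0, 0, 0, 0, 0],
)

```text
t: 28.6
position: [0.54, -0.057, 0.1642]
eef_rot: [3.138, -0.953, 2.83]
force: [0.1, -0.3, -1.9]
finger_gap: 0.0562
grasp_force: 30.0
```

Request:
jog_arm(
  travel=[
    [0, 0, 0],
    [0, 0, 0],
    [0, 0, 0],
  ],
  rotation=[
    [0, 0, 0],
    [0, 0, 0],
    [0, 0, 0],
  ],
  jaw=[0, 0, 0],
)

```text
t: 28.85
position: [0.5392, -0.0565, 0.1685]
eef_rot: [3.139, -0.947, 2.829]
force: [-0.1, -0.3, -1.3]
finger_gap: 0.0558
grasp_force: 30.0
```

```bash
cat >> h.py <<'E'
def to(X):
    s=arm.observe();R=Ro.from_euler('xyz',s['eef_rot']).as_matrix();print('units',(R.T@(np.array(X)-s['position'])/.25).round(4))
E
python3 - <<'E'
from h import *
s=arm.observe();print(s['joints'],s['position'],s['eef_rot'],s['finger_gap'],s['force'])
to([.5347,-.0542,.0400])
E
```

```text
[-0.31224033  0.94166238  1.07956774  0.00337198  2.06739317 -1.5692117 ] [ 0.53916743 -0.05645157  0.16853934] [ 3.13859754 -0.94703294  2.82938983] 0.05579981679349117 [-0.11548494 -0.271422   -1.28313861]
units [-0.4058  0.0021  0.3164]
```

Request:
jog_arm(
  travel=[
    [-0.03, 0, 0.023],
    [-0.06, 0, 0.047],
    [-0.075, 0, 0.058],
    [-0.075, 0, 0.058],
    [-0.075, 0, 0.058],
    [-0.05, 0, 0.039],
    [-0.03, 0.002, 0.023],
    [-0.011, 0, 0.01],
  ],
  rotation=[
    [0, 0.017, 0],
    [0, 0, 0],
    [0, 0, 0],
    [0, 0, 0],
    [0, 0, 0],
    [0, 0, 0],
    [0, 0, 0],
    [0, 0, 0],
  ],
  jaw=[0, 0, 0, 0, 0, 0, 0, 0],
)

```text
t: 29.52
position: [0.5326, -0.0536, 0.0388]
eef_rot: [3.139, -0.96, 2.829]
force: [-0.2, 0.4, -1.7]
finger_gap: 0.0556
grasp_force: 30.0
```

Request:
jog_arm(
  travel=[
    [-0.0065, 0, 0.0045],
    [-0.0065, 0, 0.0045],
    [-0.0065, 0, 0.0045],
    [-0.0065, 0, 0.0045],
    [0, 0, 0],
    [0, 0, 0],
  ],
  rotation=[
    [0, 0, 0],
    [0, 0, 0],
    [0, 0, 0],
    [0, 0, 0],
    [0, 0, 0],
    [0, 0, 0],
  ],
  jaw=[0, 0, 0, 0, 0, 0],
)

```text
t: 30.02
position: [0.5334, -0.054, 0.0324]
eef_rot: [3.139, -0.958, 2.829]
force: [0.1, 0.0, -1.0]
finger_gap: 0.0557
grasp_force: 30.0
```

Request:
jog_arm(
  travel=[
    [-0.0033, 0, 0.0023],
    [-0.0033, 0, 0.0023],
    [-0.0033, 0, 0.0023],
    [-0.0033, 0, 0.0023],
    [-0.0025, 0, 0.0017],
    [0, 0, 0],
    [0, 0, 0],
  ],
  rotation=[
    [0, 0, 0],
    [0, 0, 0],
    [0, 0, 0],
    [0, 0, 0],
    [0, 0, 0],
    [0, 0, 0],
    [0, 0, 0],
  ],
  jaw=[0, 0, 0, 0, 0, 0, 0],
)

```text
t: 30.6
position: [0.533, -0.0539, 0.0274]
eef_rot: [3.139, -0.959, 2.829]
force: [-0.3, -0.2, 0.0]
finger_gap: 0.0559
grasp_force: 30.0
```

Request:
jog_arm(
  travel=[
    [-0.0016, 0, 0.0012],
    [0, 0, 0],
    [0, 0, 0],
  ],
  rotation=[
    [0, 0, 0],
    [0, 0, 0],
    [0, 0, 0],
  ],
  jaw=[0, 0, 0],
)

```text
t: 30.85
position: [0.5331, -0.0539, 0.0272]
eef_rot: [3.139, -0.959, 2.829]
force: [0.6, 0.2, 2.0]
finger_gap: 0.0558
grasp_force: 30.0
```

Request:
jog_arm(
  travel=[
    [-0.0016, 0, 0.0012],
    [0, 0, 0],
    [0, 0, 0],
  ],
  rotation=[
    [0, 0, 0],
    [0, 0, 0],
    [0, 0, 0],
  ],
  jaw=[0, 0, 0],
)

```text
t: 31.1
position: [0.5331, -0.0539, 0.0271]
eef_rot: [3.139, -0.959, 2.829]
force: [1.2, -0.2, 4.5]
finger_gap: 0.0557
grasp_force: 30.0
```

Request:
jog_arm(
  travel=[
    [0, 0, 0],
    [0, 0, 0],
    [0, 0, 0],
    [0, 0, 0],
    [0, 0, -0.05],
    [0, 0, -0.11],
    [0, 0, -0.12],
    [0, 0, -0.12],
  ],
  rotation=[
    [0, 0, 0],
    [0, 0, 0],
    [0, 0, 0],
    [0, 0, 0],
    [0, 0, 0],
    [0, 0, 0],
    [0, 0, 0],
    [0, 0, 0],
  ],
  jaw=[1, 1, 1, 1, 1, 1, 1, 1],
)

```text
t: 31.77
position: [0.6113, -0.0793, 0.0841]
eef_rot: [3.139, -0.96, 2.829]
force: [0.5, -1.2, 0.2]
finger_gap: 0.0863
grasp_force: 0.0
```

Request:
jog_arm(
  travel=[
    [0, 0, 0],
    [0, 0, 0],
    [0, 0, 0],
    [0, 0, 0],
    [0, 0, 0],
  ],
  rotation=[
    [0, 0.2, 0],
    [0, 0.2, 0],
    [0, 0.167, 0],
    [0, 0, 0],
    [0, 0, 0],
  ],
  jaw=[1, 1, 1, 1, 1],
)

```text
t: 32.18
position: [0.61, -0.079, 0.0807]
eef_rot: [3.137, -1.258, 2.831]
force: [-0.2, 0.1, -0.5]
finger_gap: 0.0868
grasp_force: 0.0
```

```bash
python3 - <<'E'
from h import *
s=arm.observe();print(s['joints'],s['position'],s['eef_rot'])
R=Ro.from_euler('xyz',s['eef_rot']).as_matrix()
u=np.array([.951,-.3085,0])
# centre of sleeve from last lay
t=.958; zt=np.r_[-np.sin(t)*u[:2],-np.cos(t)]
G0=np.array([.5331,-.0539,.0271])-.019*zt; C=G0-.0428*u-[0,0,.0049]; print('C',C)
for n in('side','top'):
    f,*P=grab(n)
    m=cv2.inRange(cv2.cvtColor(f,cv2.COLOR_RGB2HSV),(45,80,30),(85,255,255))
    if n=='side':m[:,480:]=0
    c=max(cv2.findContours(m,0,1)[0],key=cv2.contourArea);print(cv2.approxPolyDP(c,3,True)[:,0].tolist())
    v=np.array([.3085,.951,0]);print(proj([C+.065*a*u+.028*b*v+[0,0,.028*k] for k in(1,-1) for a in(-1,1) for b in(-1,1)],*P).round(0).tolist())
G=C+.042*u+[0,0,.008]; T=G+.019*R[:,2]; print('TCP',T); to(T-.11*R[:,2]); to(T)
E
```

```text
[-0.31185604  1.31980178  0.61329041  0.00505558  2.46642821 -1.56725352] [ 0.60995951 -0.07899636  0.08070408] [ 3.13718511 -1.25793246  2.83104795]
C [ 0.50717842 -0.04549116  0.03312799]
[[267, 206], [267, 222], [291, 229], [298, 236], [308, 229], [309, 213], [278, 201]]
[[310.0, 213.0], [299.0, 221.0], [277.0, 200.0], [265.0, 206.0], [309.0, 229.0], [299.0, 237.0], [277.0, 215.0], [265.0, 222.0]]
[[288, 190], [274, 236], [293, 242], [307, 196]]
[[293.0, 242.0], [273.0, 236.0], [308.0, 196.0], [288.0, 189.0], [293.0, 243.0], [273.0, 237.0], [306.0, 198.0], [287.0, 192.0]]
TCP [ 0.52993321 -0.05284435  0.03528013]
units [-0.0818 -0.0002 -0.0543]
units [-7.970e-02 -1.000e-04  3.857e-01]
```

Request:
jog_arm(
  travel=[
    [-0.04, 0, 0],
    [-0.04, 0, 0],
    [0, 0, 0.06],
    [0, 0, 0.08],
    [0, 0, 0.08],
    [0, 0, 0.08],
    [0, 0, 0.05],
    [0, 0, 0.035],
  ],
  rotation=[
    [0, 0, 0],
    [0, 0, 0],
    [0, 0, 0],
    [0, 0, 0],
    [0, 0, 0],
    [0, 0, 0],
    [0, 0, 0],
    [0, 0, 0],
  ],
  jaw=[1, 1, 1, 1, 1, 1, 1, 1],
)

```text
t: 32.95
position: [0.5289, -0.0524, 0.0347]
eef_rot: [3.137, -1.255, 2.831]
force: [0.1, 0.3, -0.2]
finger_gap: 0.0874
grasp_force: 0.0
```

Request:
jog_arm(
  travel=[
    [0, 0, 0],
    [0, 0, 0],
    [0, 0, 0],
    [0, 0, 0],
    [0, 0, 0],
    [0, 0, 0],
    [0, 0, 0],
    [0, 0, 0],
  ],
  rotation=[
    [0, 0, 0],
    [0, 0, 0],
    [0, 0, 0],
    [0, 0, 0],
    [0, 0, 0],
    [0, 0, 0],
    [0, 0, 0],
    [0, 0, 0],
  ],
  jaw=[0, 0, 0, 0, 0, 0, 0, 0],
)

```text
t: 33.62
position: [0.5302, -0.053, 0.0348]
eef_rot: [3.137, -1.254, 2.831]
force: [2.0, -0.7, 0.5]
finger_gap: 0.0556
grasp_force: 30.0
```

```bash
python3 - <<'E'
from h import *
s=arm.observe();print(s['joints'],s['position'],s['eef_rot'],s['force'],s['finger_gap'])
R=Ro.from_euler('xyz',s['eef_rot']).as_matrix();u=np.array([.951,-.3085,0])
G=s['position']-.019*R[:,2];d=G-[.5072,-.0455,.0331];print('G-C along u',d@u,'up',d[2])
to(s['position']+[0,0,.14])
E
```

```text
[-0.31147552  1.26397352  0.93244791  0.0042742   2.19924594 -1.56849414] [ 0.53023877 -0.05299254  0.03478897] [ 3.13749254 -1.25407826  2.8307933 ] [ 1.9652833  -0.73192431  0.53422604] 0.055568013504435874
G-C along u 0.04227245528299244 up 0.007606465613010309
units [ 0.5321  0.0007 -0.1744]
```

Request:
jog_arm(
  travel=[
    [0.03, 0, -0.01],
    [0.06, 0, -0.02],
    [0.08, 0, -0.026],
    [0.085, 0, -0.028],
    [0.085, 0, -0.028],
    [0.085, 0, -0.028],
    [0.07, 0, -0.023],
    [0.035, 0, -0.011],
  ],
  rotation=[
    [0, 0, 0],
    [0, 0, 0],
    [0, 0, 0],
    [0, 0, 0],
    [0, 0, 0],
    [0, 0, 0],
    [0, 0, 0],
    [0, 0, 0],
  ],
  jaw=[0, 0, 0, 0, 0, 0, 0, 0],
)

```text
t: 34.28
position: [0.5308, -0.0533, 0.1778]
eef_rot: [3.137, -1.251, 2.831]
force: [0.1, 0.4, -1.9]
finger_gap: 0.056
grasp_force: 30.0
```

Request:
jog_arm(
  travel=[
    [0, 0, 0],
    [0, 0, 0],
    [0, 0, 0],
    [0, 0, 0],
    [0, 0, 0],
    [0, 0, 0],
    [0, 0, 0],
    [0, 0, 0],
  ],
  rotation=[
    [0, -0.1, 0],
    [0, -0.2, 0],
    [0, -0.2, 0],
    [0, -0.2, 0],
    [0, -0.2, 0],
    [0, -0.2, 0],
    [0, -0.2, 0],
    [0, -0.2, 0],
  ],
  jaw=[0, 0, 0, 0, 0, 0, 0, 0],
)

```text
t: 34.95
position: [0.5301, -0.0531, 0.1749]
eef_rot: [3.14, -0.464, 2.828]
force: [-0.1, 0.5, -1.5]
finger_gap: 0.0558
grasp_force: 30.0
```

Request:
jog_arm(
  travel=[
    [0, 0, 0],
    [0, 0, 0],
    [0, 0, 0],
    [0, 0, 0],
    [0, 0, 0],
    [0, 0, 0],
    [0, 0, 0],
    [0, 0, 0],
  ],
  rotation=[
    [0, -0.2, 0],
    [0, -0.2, 0],
    [0, -0.2, 0],
    [0, -0.2, 0],
    [0, -0.2, 0],
    [0, -0.2, 0],
    [0, -0.2, 0],
    [0, -0.1, 0],
  ],
  jaw=[0, 0, 0, 0, 0, 0, 0, 0],
)

```text
t: 35.62
position: [0.5258, -0.0515, 0.1738]
eef_rot: [3.14, 0.313, 2.827]
force: [-1.2, -0.2, -2.7]
finger_gap: 0.0557
grasp_force: 30.0
```

Request:
jog_arm(
  travel=[
    [0, 0, 0],
    [0, 0, 0],
    [0, 0, 0],
    [0, 0, 0],
  ],
  rotation=[
    [0, 0, 0],
    [0, 0, 0],
    [0, 0, 0],
    [0, 0, 0],
  ],
  jaw=[0, 0, 0, 0],
)

```text
t: 35.95
position: [0.5316, -0.0537, 0.1747]
eef_rot: [3.14, 0.317, 2.826]
force: [-0.5, -0.5, -1.7]
finger_gap: 0.0562
grasp_force: 30.0
```

```bash
cat > st.py <<'E'
from h import *
s=arm.observe();print(s['joints'],s['position'],s['eef_rot'],s['force'])
R=Ro.from_euler('xyz',s['eef_rot']).as_matrix();u=np.array([.951,-.3085,0]);v=np.array([.3085,.951,0])
G=s['position']-.019*R[:,2]; C=G+.0076*u-[0,0,.0423]; print('C',C,'base z',C[2]-.065)
f,*P=grab('side')
m=cv2.inRange(cv2.cvtColor(f,cv2.COLOR_RGB2HSV),(45,80,30),(85,255,255));m[:,480:]=0
c=max(cv2.findContours(m,0,1)[0],key=cv2.contourArea);print(cv2.approxPolyDP(c,3,True)[:,0].tolist())
print(proj([C+.028*a*u+.028*b*v+[0,0,.065*k] for k in(1,-1) for a in(-1,1) for b in(-1,1)],*P).round(0).tolist())
T=s['position']+[.5092-C[0],-.047-C[1],.015-(C[2]-.065)];to(T);to(s['position']-[0,0,.001])
E
python3 st.py
```

```text
[-3.09781762e-01  3.89421131e-01  1.94431144e+00 -6.57551635e-04
  4.91230107e-01 -1.56490219e+00] [ 0.53155543 -0.05369575  0.1747427 ] [3.14016157 0.31662709 2.82621856] [-0.47806898 -0.54810017 -1.66564718]
C [ 0.53315047 -0.05423126  0.15049821] base z 0.08549821014500336
[[294, 160], [282, 165], [277, 179], [271, 175], [273, 167], [269, 164], [269, 200], [282, 205], [293, 199]]
[[295.0, 160.0], [283.0, 166.0], [280.0, 155.0], [268.0, 161.0], [294.0, 199.0], [282.0, 206.0], [279.0, 194.0], [268.0, 200.0]]
units [ 0.1821 -0.0025  0.2365]
units [0.0005 0.0001 0.0034]
```

Request:
jog_arm(
  travel=[
    [0.02, 0, 0.026],
    [0.035, 0, 0.045],
    [0.035, 0, 0.045],
    [0.035, 0, 0.045],
    [0.03, 0, 0.04],
    [0.02, -0.002, 0.026],
    [0.007, 0, 0.009],
    [0, 0, 0],
  ],
  rotation=[
    [0, 0, 0],
    [0, 0, 0],
    [0, 0, 0],
    [0, 0, 0],
    [0, 0, 0],
    [0, 0, 0],
    [0, 0, 0],
    [0, 0, 0],
  ],
  jaw=[0, 0, 0, 0, 0, 0, 0, 0],
)

```text
t: 36.67
position: [0.5063, -0.0459, 0.1033]
eef_rot: [3.14, 0.314, 2.826]
force: [0.4, -0.1, -2.4]
finger_gap: 0.0559
grasp_force: 30.0
```

Request:
jog_arm(
  travel=[
    [0, 0, 0],
    [0, 0, 0],
  ],
  rotation=[
    [0, 0, 0],
    [0, 0, 0],
  ],
  jaw=[0, 0],
)

```text
t: 36.83
position: [0.5073, -0.0461, 0.1047]
eef_rot: [3.14, 0.317, 2.826]
force: [0.4, 0.2, -1.3]
finger_gap: 0.0556
grasp_force: 30.0
```

```bash
python3 st.py
```

```text
[-3.10263886e-01  5.12275912e-01  2.06375572e+00 -4.22648521e-04
  2.48066968e-01 -1.56573358e+00] [ 0.50729357 -0.04611533  0.10467128] [3.1401674  0.317491   2.82643095] [ 0.3698313   0.2055385  -1.33652092]
C [ 0.50887343 -0.04664709  0.08042167] base z 0.015421668990430099
[[301, 185], [294, 192], [289, 191], [284, 203], [278, 199], [276, 190], [278, 224], [289, 228], [299, 221]]
[[301.0, 184.0], [290.0, 191.0], [286.0, 179.0], [275.0, 185.0], [300.0, 222.0], [288.0, 229.0], [285.0, 216.0], [274.0, 223.0]]
units [-0.0014 -0.001   0.0026]
units [ 0.001  -0.      0.0043]
```

Request:
jog_arm(
  travel=[
    [0.0015, 0, 0.0045],
    [0.0015, 0, 0.0045],
    [0.0015, 0, 0.0045],
    [0.0015, 0, 0.0045],
    [0.0012, 0, 0.0038],
    [0.0012, 0, 0.0038],
    [0.0012, 0, 0.0038],
    [0.0006, 0, 0.0019],
  ],
  rotation=[
    [0, 0, 0],
    [0, 0, 0],
    [0, 0, 0],
    [0, 0, 0],
    [0, 0, 0],
    [0, 0, 0],
    [0, 0, 0],
    [0, 0, 0],
  ],
  jaw=[0, 0, 0, 0, 0, 0, 0, 0],
)

```text
t: 37.55
position: [0.5061, -0.0457, 0.0957]
eef_rot: [3.14, 0.315, 2.827]
force: [0.8, 0.5, -1.6]
finger_gap: 0.056
grasp_force: 30.0
```

Request:
jog_arm(
  travel=[
    [0.0006, 0, 0.0019],
    [0.0006, 0, 0.0019],
    [0, 0, 0],
    [0, 0, 0],
  ],
  rotation=[
    [0, 0, 0],
    [0, 0, 0],
    [0, 0, 0],
    [0, 0, 0],
  ],
  jaw=[0, 0, 0, 0],
)

```text
t: 37.88
position: [0.5062, -0.0457, 0.0949]
eef_rot: [3.14, 0.316, 2.826]
force: [0.6, 0.8, -1.9]
finger_gap: 0.0557
grasp_force: 30.0
```

Request:
jog_arm(
  travel=[
    [0.0006, 0, 0.0019],
    [0, 0, 0],
    [0, 0, 0],
  ],
  rotation=[
    [0, 0, 0],
    [0, 0, 0],
    [0, 0, 0],
  ],
  jaw=[0, 0, 0],
)

```text
t: 38.13
position: [0.5062, -0.0457, 0.0943]
eef_rot: [3.14, 0.316, 2.826]
force: [0.9, -0.0, -0.4]
finger_gap: 0.0555
grasp_force: 30.0
```

Request:
jog_arm(
  travel=[
    [0.0005, 0, 0.0015],
    [0, 0, 0],
    [0, 0, 0],
  ],
  rotation=[
    [0, 0, 0],
    [0, 0, 0],
    [0, 0, 0],
  ],
  jaw=[0, 0, 0],
)

```text
t: 38.38
position: [0.5063, -0.0458, 0.0941]
eef_rot: [3.14, 0.316, 2.826]
force: [-0.4, 0.6, -0.4]
finger_gap: 0.056
grasp_force: 30.0
```

Request:
jog_arm(
  travel=[
    [0.0005, 0, 0.0015],
    [0, 0, 0],
    [0, 0, 0],
  ],
  rotation=[
    [0, 0, 0],
    [0, 0, 0],
    [0, 0, 0],
  ],
  jaw=[0, 0, 0],
)

```text
t: 38.63
position: [0.5063, -0.0457, 0.094]
eef_rot: [3.14, 0.316, 2.827]
force: [-1.7, 1.3, 5.4]
finger_gap: 0.056
grasp_force: 30.0
```

Contact at about 5 N, upright. Releasing and backing straight out along the fingers.

Request:
jog_arm(
  travel=[
    [0, 0, 0],
    [0, 0, 0],
    [0, 0, 0],
    [0, 0, 0],
    [0, 0, 0],
    [0, 0, -0.03],
    [0, 0, -0.06],
    [0, 0, -0.08],
  ],
  rotation=[
    [0, 0, 0],
    [0, 0, 0],
    [0, 0, 0],
    [0, 0, 0],
    [0, 0, 0],
    [0, 0, 0],
    [0, 0, 0],
    [0, 0, 0],
  ],
  jaw=[1, 1, 1, 1, 1, 1, 1, 1],
)

```text
t: 39.3
position: [0.4929, -0.0416, 0.1336]
eef_rot: [3.14, 0.313, 2.826]
force: [0.4, -0.5, -0.4]
finger_gap: 0.0864
grasp_force: 0.0
```

Request:
jog_arm(
  travel=[
    [0, 0, -0.1],
    [0, 0, -0.1],
    [0, 0, -0.1],
    [0, 0, -0.1],
    [0, 0, 0],
    [0, 0, 0],
    [0, 0, 0],
    [0, 0, 0],
  ],
  rotation=[
    [0, 0, 0],
    [0, 0, 0],
    [0, 0, 0],
    [0, 0, 0],
    [0, 0, 0],
    [0, 0, 0],
    [0, 0, 0],
    [0, 0, 0],
  ],
  jaw=[1, 1, 1, 1, 1, 1, 1, 1],
)

```text
t: 39.97
position: [0.4635, -0.0321, 0.228]
eef_rot: [3.14, 0.314, 2.826]
force: [0.0, 0.0, 0.1]
finger_gap: 0.0869
grasp_force: 0.0
```

```bash
python3 - <<'E'
from h import *
s=arm.observe();print(s['position'],s['force'])
a,*P=grab('top');b,*S=grab('side')
r=lambda i:cv2.resize(i,(400,300),interpolation=2)
print(proj([.4378,.1911,.148],*P))
cv2.imwrite('pics/v9.png',np.vstack([np.hstack([r(a[80:290,80:360]),r(a[170:260,300:420])]),np.hstack([r(b[130:370,100:420]),r(b[165:255,235:355])])])[:,:,::-1])
E
```

```text
[ 0.46353722 -0.0320997   0.22804244] [0.03536918 0.03999247 0.08015056]
[[195.05057826 242.12921752]]
```

View pics/v9.png

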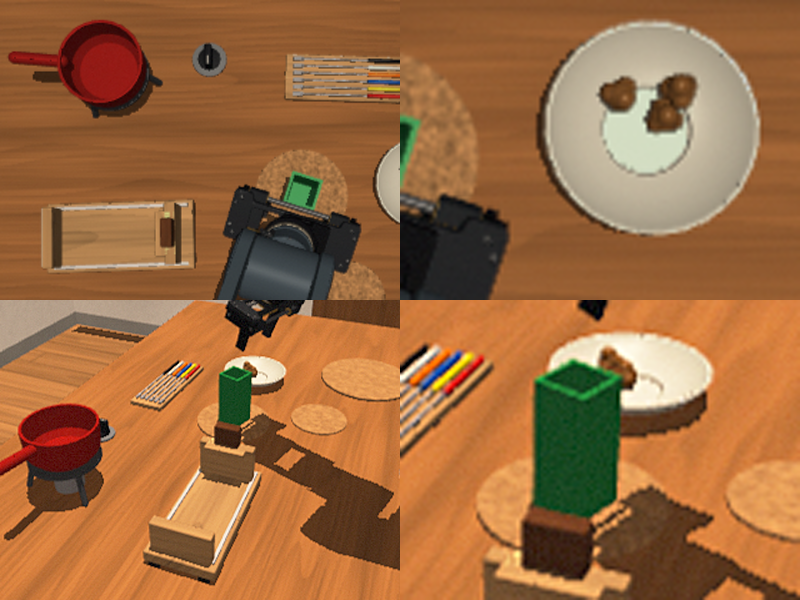

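The sleeve stands upright, mouth up, on the mat at (300,190) in the top-left crop. It is empty, all three walnuts are in the saucer, the panel is open, and the bystanders look untouched. Handing in.

```bash
python3 -c "from workcell import arm; print(arm.close_job())"
```

```text
the job is handed in; nothing more can be done
None
```

The job is handed in at about 40 s of the 72 s: panel fully open, all three walnuts in the saucer, the sleeve standing mouth up on the mat, and the bystanders looking undisturbed; my first tilted grasp could not stand the sleeve, so I laid it down a second time and regrasped it.

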